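# Change the dies in an embossing-press die carrier

## Robot

A 6-joint arm with a two-finger parallel gripper is mounted at the origin on the work surface; the furniture and walls round the work are solid. World frame = base frame: x ahead of the robot, y to its left, z up, the work surface at z = 0. Lengths are in m, angles in rad, forces in N, time in s.
With the tool pointing down it reaches from about 0.35 to 0.875 m from the base axis. Payload 15.5 kg.
Tool frame: the origin (TCP) lies at the very end of the fingers, on their centre line; the grasp point (between the pads) lies 19 mm behind it; z points along the fingers, y is the line along which they close (so a half turn about z gives the same grasp; the last joint's range is limited). The gripper opens to 85 mm and grips with 20 to 120 N. Pads are 22 mm wide; open, the fingers measure 114 mm over their backs; the gripper's body (76 mm by 85 mm) begins 54 mm behind the grasp point. The pads swing forward as they close: fully open they stand 13 mm farther back than shut.
Start: joints at [-1.296, 0.494, 1.345, -0, 1.302, -0.096], TCP at [0.226, -0.583, 0.231] pointing down, gripper open.
Joint ranges: [-2.91, 2.91], [-0.82, 2.16], [0.22, 2.67], [-1.22, 4.37], [0.12, 2.79], [-3.08, 3.08]. Speed limits (rad/s): [1.89, 1.89, 2.57, 3.01, 3.01, 3.01].

## Interface

Orientations are given as a unit quaternion [w, x, y, z].
In Python, from workcell import sense, read_camera, sign_off, find_in, spot_point gives the robot as it stands. The module is installed in compiled form; this text tells all that it offers.
- The arm moves only by the shell command python3 -m inch 'ROWS' [OPENING] [FORCE]. ROWS is JSON, a list of rows, each a list of 6 numbers: the shift along the world's x, y, z as a fraction of full scale, then the turn, a rotation vector about the world's x, y, z as a fraction of full scale. A call has 1 to 12 rows; each row is the pose to reach, as a shift and turn from the pose commanded when the call began; what a row does not reach only later rows make up. Full scale, the value 1, is 0.15 m for a shift and pi/4 rad for a turn. A row lasts 1/10 s, in which the tool goes at most 50 mm and 8.59 degrees, less where a joint would pass 70% of its speed; a pose out of reach is approached as far as the arm can. A call with a number of a shift or a turn outside -1 to 1 is refused whole. A call with a gripper value outside its range is refused whole. OPENING is the gripper command: -1 is shut, 1 is fully open, values between are in proportion, set as the call begins (- or left out, the last holds). The fingers move at their own pace and stop on an object; FORCE is the grip in N (left out, the last holds). Time passes only in rows, so rows that repeat a pose let the fingers close. It gives the time, the measured TCP pose, the force, the opening and the grip force at its end, in the units of the state.
- sense(): the state, without advancing time (a new reading comes with each control period).
- read_camera(name): name is "side" or "top"; returns a dict with "image" (400x640x3 uint8, red, green, blue), "K" (3x3 intrinsics, pixels), "R" (3x3) and "t" (3): a world point X has camera coordinates R X + t. Camera axes: x right, y down, z forward; pixel columns grow to the right and rows downward; lengths in m; the calibration is good to about 2 mm. A picture is of the moment at which its call begins. There is no depth.
- sign_off(): hands the job in; it is judged then, once.
Trained networks look in a picture, given as the dict that the camera call returned (one of the last four; its "shot" number tells which), for a name from the list of things; names that differ only in an ending like _2 or _b are one class to them, and where a whole thing is asked for, a point or a joint stands for the part that bears it (a point fixed in the world has none). Each returns a list of dicts, best first, with "p" (0 to 1); they miss things now and then, are a little off and sometimes report something else, mostly with a low value. They report only what shows in the picture. A call takes as long as a camera call.
- find_in(picture, thing): "point" ([column, row] in pixels, amid what is visible of it).
- spot_point(picture, thing): "point" ([column, row] in pixels: a listed point, or the origin of a listed thing).
The state is a dict: "time_s": time; "qpos": joint angles; "joint_velocities": joint speeds; "tau": joint torques, N m; "tool_pos": TCP position; "ee_rot": TCP orientation; "wrist_force": force on the tool from outside, world axes, zero at the start; "moment": the same for the moment, N m; "grip_width": opening from 0.0 (shut) to 1.0 (fully open); "grasp_force": force on a finger pad.
Only numpy, scipy, OpenCV 4.12 (cv2) and the standard library are available. Lean on these libraries where they do the work, as an engineer would, in place of code of your own. Each camera call takes 0.05 s, during which the arm holds its last target. There are 200 camera calls.

## Task

Change over the embossing die carrier: turn the black collar ring on its green barrel from the green mark to the red one to release the dies, take out every grey-headed die of the last job and stand it upright in the wooden tray. Then plug each coloured die standing on the table fully home into the socket with the dot of its own colour, and turn the ring back to the green mark to lock them. Leave the other things on the bench where they are.

Things in the scene. Friction and masses are not known exactly. Their poses are not given: they have to be found in the camera images.
- carrier: Die carrier bolted to the bench: dark base plate 104 x 280 x 12 mm, on it an aluminium socket block (80 x 194 mm, top 40 mm above the table) with 3 rectangular sockets in a row along the carrier's y, 64 mm apart, and 144 mm from its origin towards -y the green barrel with the collar ring. Origin on the table under the middle (yellow) socket, z up.
- socket_red (a point): Centre of the mouth of the socket with red dots (+y end of the row), in the block's top face, 40 mm above the table; axes as the carrier's. Each socket is 36 mm along x, 42 mm along y and 22 mm deep. Bigger dots of the same colour are on the block's front face, small ones on the base plate beside it.
- socket_yellow (a point): The same for the middle socket, yellow dots (carrier y = 0).
- socket_blue (a point): The same for the socket with the blue dots (carrier y = -64 mm), next to the collar ring.
- lock_comb (a joint): Slide of the steel lock comb on the block, m: 0 locked, 0.011 open; driven by the ring only. It lies 9.5 to 15.5 mm above the block's top (side rails at x = +-30 mm, keepers beside them up to 19 mm above it). Locked, its brass bars reach over the dies' flanges; open, they stand between the sockets. A die that is not home jams it, so the ring cannot be locked.
- ring_grip (a point): Centre of the black knurled collar ring, on its vertical axis, half-way up it (74 mm above the table). The ring is 60 mm across and 24 mm high; the fixed barrel below it is 54 mm across, its core above it 44 mm across and 6 mm high. Grip it across its diameter from above and turn it. 80 mm from the blue socket's centre.
- ring (a joint): Turn of the collar ring, rad: 0 = locked (white line at the green mark), 1.2 = open (white line at the red mark), growing counter-clockwise seen from above; hard stops at both ends. A sprung detent holds it at either end: up to about 0.2 N m to get over the middle, then it snaps on towards the other end.
- die_red_center (a point): New die, red head: centre, half-way up its 75 mm. From below: steel shank 34 (x) x 40 (y) x 20 mm with 1.5 mm tapered foot, flange 44 x 50 x 8 mm, head 28 (x) x 22 (y) x 47 mm with brass face; 0.2 to 0.4 kg. Stands on its shank, z up. Home, its flange lies on the block, this point 17.5 mm above the socket's mouth, x along the carrier's x, either way round. Grip the head across x. May be absent.
- die_yellow_center (a point): New die with a yellow head, otherwise the same as the red one. May be absent.
- die_blue_center (a point): New die with a blue head, otherwise the same as the red one. May be absent.
- old_a_center (a point): Old die with a grey head, the same size as the new ones; if present it sits locked in the socket with the red dots at the start. Centre, half-way up.
- old_b_center (a point): Old grey-headed die, if present in the yellow socket at the start. Centre, half-way up.
- old_c_center (a point): Old grey-headed die, if present in the blue socket at the start. Centre, half-way up.
- tray: Open wooden tray with a thick base, fixed to the bench, 124 (x) x 184 (y) mm outside, walls 6 mm thick, their top 36 mm and the grey felt floor 20 mm above the table. Origin under its centre, on the table; z up.
- wax: Bystander: round wax tin, 68 mm across, 34 mm high. Origin under its centre.
- spool: Bystander: spool of red thread, 40 mm across, 60 mm high, upright. Origin under its centre.

How it is judged:
By the outcome, as a careful person would: the job done as asked, in the order asked, and still so for the second after the job is handed in, with the robot touching nothing.
Of old_a, old_b, old_c only 2 to 3 are there at a start; the rules pass over those that are not, and their reading is None.
Of die_red, die_yellow, die_blue only 2 to 3 are there at a start; the rules pass over those that are not, and their reading is None.
At some moment in a run one of die_red, die_yellow, die_blue may be knocked a few centimetres aside while the robot is not near it.
It also fails if it takes over 210 s, if anything falls off the work surface, if the arm or the gripper's body presses on something with over 40 N, if the wrist force passes 120 N, or if a joint passes its speed limit or range.

## Working session

There is one attempt and no reset: what is moved stays moved. The work goes in short steps, Python scripts to look and compute and a shell command to move; the robot and the scene stay as the last step left them, time stands still between calls to the robot, and variables do not carry over. Pictures are saved under pics/ and viewed, at most 14 in all, crops included, and the job is handed in when it is done.

```bash
mkdir -p pics; cat > h.py <<'E'
import numpy as np, cv2, json
from workcell import sense, read_camera, sign_off, find_in, spot_point
def ray(c,p):
    d=np.linalg.inv(c["K"])@np.array([p[0],p[1],1.]); R=np.array(c["R"]); 
    return -R.T@np.array(c["t"]), R.T@d
def atz(c,p,z):
    o,d=ray(c,p); return o+d*(z-o[2])/d[2]
def proj(c,X):
    v=np.array(c["K"])@(np.array(c["R"])@np.array(X)+np.array(c["t"])); return v[:2]/v[2]
def tri(obs):
    A=np.zeros((3,3));b=np.zeros(3);L=[]
    for c,p in obs:
        o,d=ray(c,p);d=d/np.linalg.norm(d);P=np.eye(3)-np.outer(d,d);A+=P;b+=P@o
    X=np.linalg.solve(A,b)
    return X,[np.linalg.norm(proj(c,X)-p) for c,p in obs]
def save(c,n,box=None,s=1):
    im=c["image"][...,::-1]
    if box: im=im[box[1]:box[3],box[0]:box[2]]
    cv2.imwrite(f"pics/{n}.png",cv2.resize(im,None,fx=s,fy=s,interpolation=cv2.INTER_CUBIC))
E
cat > look.py <<'E'
from h import *
s=read_camera("side");t=read_camera("top");save(s,"s0");save(t,"t0")
np.set_printoptions(precision=4,suppress=True)
Z=dict(carrier=0,socket_red=.04,socket_yellow=.04,socket_blue=.04,ring_grip=.074,die_red_center=.0375,die_yellow_center=.0375,die_blue_center=.0375,old_a_center=.0575,old_b_center=.0575,old_c_center=.0575,tray=0,wax=0,spool=0)
for n,z in Z.items():
    a=spot_point(s,n);b=spot_point(t,n)
    print(n,z)
    for q,c in((a,s),(b,t)):
        for r in q[:3]: print("   ",'s' if c is s else 't',round(r["p"],2),np.round(r["point"],1),atz(c,r["point"],z)[:2])
    if a and b: X,e=tri([(s,a[0]["point"]),(t,b[0]["point"])]);print("   tri",X,np.round(e,1))
print(sense())
E
python3 look.py
```

```text
carrier 0
    s 0.85 [353.  194.4] [ 0.4948 -0.2399]
    s 0.28 [323.8 257.3] [0.5135 0.1485]
    t 0.93 [378.9 221.2] [ 0.5008 -0.2389]
    t 0.53 [380.4 224.3] [ 0.4903 -0.244 ]
    t 0.52 [410.9 187.5] [ 0.617  -0.3494]
   tri [ 0.4978 -0.2393  0.0002] [0.9 0.9]
socket_red 0.04
    s 0.86 [347.3 190.8] [ 0.5068 -0.1865]
    t 0.87 [364.1 213.4] [ 0.5245 -0.1836]
    t 0.68 [381.4 219.2] [ 0.5057 -0.2409]
   tri [ 0.5156 -0.1847  0.0407] [2.7 2.7]
socket_yellow 0.04
    s 0.74 [356.1 183.3] [ 0.4869 -0.2482]
    t 0.93 [383.1 223.3] [ 0.4922 -0.2464]
    t 0.56 [245.4 198.4] [0.5714 0.2098]
   tri [ 0.4894 -0.2467  0.0406] [0.8 0.8]
socket_blue 0.04
    s 0.73 [366.  175.2] [ 0.4626 -0.3194]
    t 0.59 [402.6 229.8] [ 0.4712 -0.3108]
   tri [ 0.4664 -0.3105  0.044 ] [1.3 1.4]
ring_grip 0.074
    s 0.52 [372.8 157.6] [ 0.4509 -0.4016]
    t 0.61 [424.9 235.4] [ 0.4528 -0.3754]
   tri [ 0.4503 -0.3723  0.0867] [0.7 0.8]
die_red_center 0.0375
    s 0.37 [327.3 167.9] [ 0.6103 -0.3524]
    t 0.46 [411.5 187.4] [ 0.6127 -0.3426]
   tri [ 0.6101 -0.3417  0.0426] [0.6 0.6]
die_yellow_cent
[... 784 characters left out ...]
  0.3649 -0.0051] [3.3 2.4]
wax 0
    s 0.59 [243.3 303.6] [0.6642 0.383 ]
    t 0.93 [194.  175.9] [0.6509 0.3924]
   tri [0.6548 0.3918 0.0081] [2.2 1.5]
spool 0
    t 0.52 [211.4 188.3] [0.6088 0.332 ]
{'time_s': 1.5, 'qpos': array([-1.2955,  0.4936,  1.3455, -0.    ,  1.3025, -0.0955]), 'joint_velocities': array([-0.0006, -0.0022,  0.0003,  0.001 ,  0.0008, -0.0007]), 'tau': array([  0.0003, -88.2021, -38.4263,  -0.0002,   0.0009,  -0.    ]), 'tool_pos': array([ 0.2265, -0.5825,  0.2313]), 'ee_rot': array([ 0.    ,  0.9829,  0.1843, -0.    ]), 'wrist_force': array([0.5133, 0.8487, 0.3214]), 'moment': array([-0.0166, -0.0165,  0.0264]), 'grasp_force': 0.0, 'grip_width': 1.002085741181193}
```

```bash
python3 - <<'E'
import cv2
for n,b in (("s0",(220,100,460,350)),("t0",(150,130,460,290))):
    i=cv2.imread(f"pics/{n}.png")[b[1]:b[3],b[0]:b[2]];f=2.4 if n[0]=="s" else 2.58
    cv2.imwrite(f"pics/{n}c.png",cv2.resize(i,None,fx=f,fy=f,interpolation=cv2.INTER_CUBIC))
E
```

```text
(no output)
```

View pics/s0c.png

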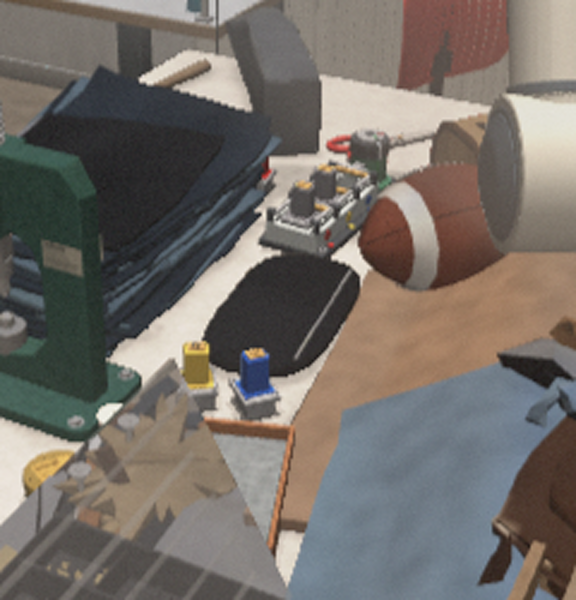

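View pics/t0c.png

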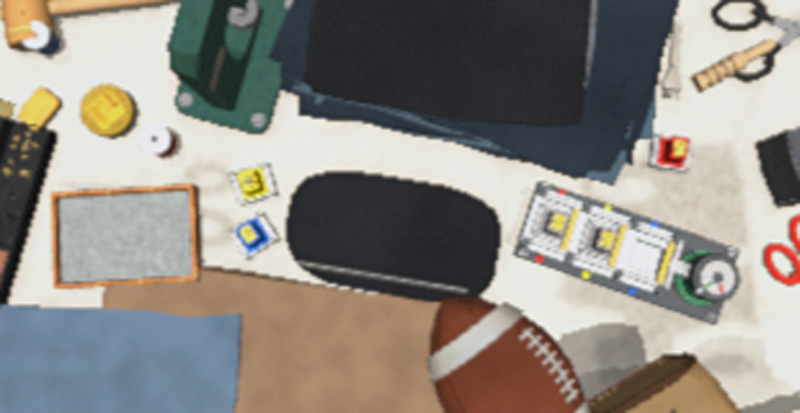

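The side view shows the carrier around (350,190), with grey-headed dies in the red and yellow sockets and blue empty. The yellow and blue dies stand at (300,252) and (331,259), beside the tray. The top view confirms this: red die at (411,187), spool at (211,188), wax at (194,176). The networks' points agree with both pictures. Next I'll fit the carrier pose jointly from several shots.

```bash
cat > fit.py <<'E'
from h import *
from scipy.optimize import least_squares
np.set_printoptions(precision=4,suppress=True)
M=dict(carrier=(0,0,0),socket_red=(0,.064,.04),socket_yellow=(0,0,.04),socket_blue=(0,-.064,.04),ring_grip=(0,-.144,.074),old_a_center=(0,.064,.0575),old_b_center=(0,0,.0575))
obs=[]
for k in range(4):
  for cn in("side","top"):
    c=read_camera(cn)
    for n,m in M.items():
        for r in spot_point(c,n)[:1]:
            if r["p"]>.3: obs.append((c,m,np.array(r["point"]),n,cn))
def X(p,m): 
    C,S=np.cos(p[2]),np.sin(p[2]);return np.array([p[0]+C*m[0]-S*m[1],p[1]+S*m[0]+C*m[1],m[2]])
f=lambda p:np.concatenate([proj(c,X(p,m))-q for c,m,q,_,_ in obs])
r=least_squares(f,[.493,-.243,-.35],loss="soft_l1")
print("fit",r.x, "sd",np.sqrt(np.diag(np.linalg.inv(r.jac.T@r.jac)))*np.std(r.fun))
for n in M:
  for cn in("side","top"):
    e=[proj(c,X(r.x,m))-q for c,m,q,nn,k in obs if nn==n and k==cn]
    if e: print(n,cn,len(e),np.mean(e,0),np.std(e,0))
for n in("socket_red","socket_yellow","socket_blue","ring_grip"):print(n,X(r.x,M[n]))
c=read_camera("top");d=read_camera("side")
im=[]
for q,b,s in((c,(340,180,450,270),5),(d,(310,120,420,220),5)):
    i=cv2.resize(q["image"][b[1]:b[3],b[0]:b[2],::-1],None,fx=s,fy=s,interpolation=cv2.INTER_CUBIC)
    pts=[(0,y,.04) for y in(-.064,0,.064)]+[(0,-.144,.092)]+[(x,y,.04) for x in(.04,-.04) for y in(.097,-.097)]+[(0,y,.095) for y in(0,.064)]
    for m in pts:
        u=(proj(q,X(r.x,m))-b[:2]+.5)*s;cv2.circle(i,tuple(int(v) for v in u),3,(255,0,255),-1)
    cv2.imwrite(f"pics/f{q['shot']}.png",i);print(q['shot'])
    print(-np.array(q["R"]).T@q["t"])
E
python3 fit.py
```

```text
fit [ 0.4923 -0.2424 -0.3114] sd [0.0252 0.0324 0.404 ]
carrier side 3 [1.6426 0.4163] [0.8524 0.6236]
carrier top 4 [0.7185 3.312 ] [1.0894 1.1937]
socket_red side 4 [  7.3873 -27.6147] [17.6154 50.8514]
socket_red top 4 [-1.4264  1.659 ] [2.2661 1.656 ]
socket_yellow side 4 [-1.4387 -0.179 ] [1.4254 1.9526]
socket_yellow top 4 [-0.5064 -0.556 ] [1.4916 2.1052]
socket_blue side 4 [-0.3775 -0.5786] [0.6906 0.779 ]
socket_blue top 4 [-7.8344 -2.5121] [10.3616  2.3005]
ring_grip side 4 [-1.1256  1.6811] [0.9247 1.8466]
ring_grip top 4 [53.7854 14.5439] [90.7019 19.8187]
old_a_center side 4 [ 25.3454 -30.4328] [44.7387 50.3077]
old_a_center top 4 [-9.1398 -3.5415] [16.6008  5.8311]
old_b_center side 4 [-4.5914 -1.3248] [0.7361 1.0986]
old_b_center top 4 [1.2811 1.1174] [1.5556 0.5852]
socket_red [ 0.5119 -0.1815  0.04  ]
socket_yellow [ 0.4923 -0.2424  0.04  ]
socket_blue [ 0.4727 -0.3034  0.04  ]
ring_grip [ 0.4481 -0.3795  0.074 ]
11
[ 0.4364 -0.0031  1.4806]
12
[0.2774 1.2612 0.8081]
```

View pics/f11.png

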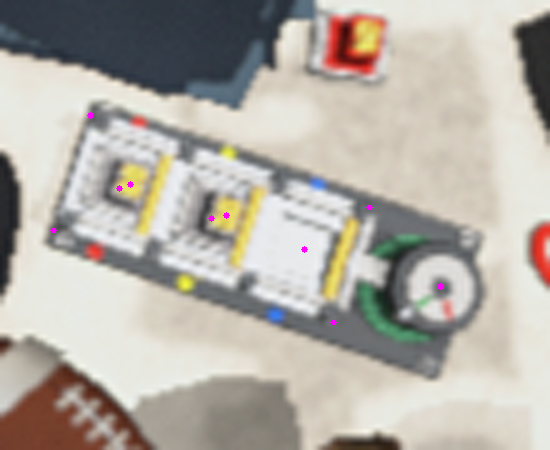

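View pics/f12.png

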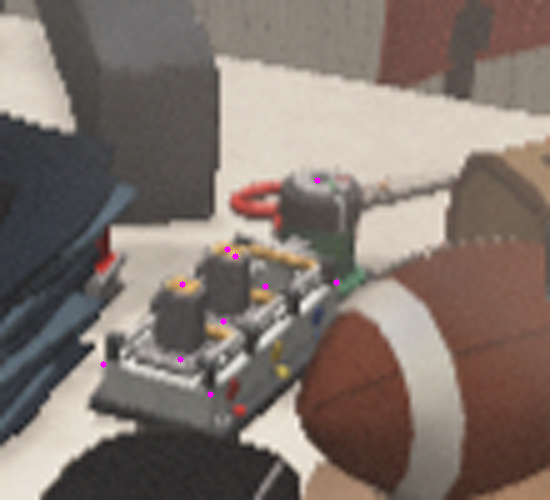

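Top view: the dots at (139,122), (228,153) and (318,184) and the lower row at (95,252), (185,283) and (275,315) run at about 19.2°. The fit's socket line runs at about 18.3°, so the yaw is slightly off. Ring and heads match within about 1 px. I'll refine the yaw using the dot centroids.

```bash
cat > fit2.py <<'E'
from h import *
from scipy.optimize import least_squares
np.set_printoptions(precision=4,suppress=True)
c=read_camera("top"); im=c["image"].astype(float)
r,g,b=im[...,0],im[...,1],im[...,2]
W=dict(red=np.clip(r-np.maximum(g,b)-30,0,None),yellow=np.clip(np.minimum(r,g)-b-40,0,None),blue=np.clip(b-r-25,0,None))
def cen(w,u,R=3.2):
    for _ in range(4):
        yy,xx=np.mgrid[:400,:640]; k=w*((xx-u[0])**2+(yy-u[1])**2<R*R)
        u=np.array([(k*xx).sum(),(k*yy).sum()])/k.sum()
    return u,k.sum()
seeds=[((139,122),'red',1,.064),((228,153),'yellow',1,0),((318,184),'blue',1,-.064),((95,252),'red',-1,.064),((185,283),'yellow',-1,0),((275,315),'blue',-1,-.064)]
o=[]
for s,k,sg,y in seeds:
    u,m=cen(W[k],np.array([340+s[0]/5-.5,180+s[1]/5-.5])); o.append((u,sg,y)); print(k,sg,u,round(m))
X=lambda p,m:np.array([p[0]+np.cos(p[2])*m[0]-np.sin(p[2])*m[1],p[1]+np.sin(p[2])*m[0]+np.cos(p[2])*m[1],m[2]])
H=[((133,182),(0,.064,.095)),((225,213),(0,0,.095)),((438,288),(0,-.144,.092))]
def f(p):
    e=[proj(c,X(p,(sg*p[3],y,.012)))-u for u,sg,y in o]
    e+=[.5*(proj(c,X(p,m))-np.array([340+s[0]/5-.5,180+s[1]/5-.5])) for s,m in H]
    return np.concatenate(e)
q=least_squares(f,[.492,-.242,-.32,.046]);print("fit",q.x);print(q.fun.reshape(-1,2))
for n,y in(("red",.064),("yellow",0),("blue",-.064),("ring",-.144)):print(n,X(q.x,(0,y,0)))
E
python3 fit2.py
```

```text
red 1 [367.3349 203.8797] 424
yellow 1 [385.2609 210.029 ] 414
blue 1 [403.0994 216.3846] 533
red -1 [358.5408 229.9091] 858
yellow -1 [376.585  236.1419] 747
blue -1 [394.6183 242.4722] 862
fit [ 0.4938 -0.2436 -0.3282  0.0465]
[[-0.0629  0.0236]
 [-0.0638  0.0939]
 [ 0.0506 -0.0324]
 [-0.0706 -0.0039]
 [-0.1019  0.0361]
 [-0.0941 -0.0116]
 [-0.0154 -0.1959]
 [ 0.3057  0.0127]
 [ 0.3581 -0.0201]]
red [ 0.5145 -0.183   0.    ]
yellow [ 0.4938 -0.2436  0.    ]
blue [ 0.4732 -0.3042  0.    ]
ring [ 0.4474 -0.3799  0.    ]
```

```bash
python3 -m inch '[[0.735,0.675,0,0,0,0.347],[0.735,0.675,0,0,0,0.347],[0.735,0.675,0,0,0,0.347],[0.735,0.675,0,0,0,0.347]]' 1 && python3 -m inch '[[0.735,0.675,0,0,0,0],[0.735,0.675,0,0,0,0],[0.735,0.675,0,0,0,0],[0.735,0.675,0,0,0,0],[0.735,0.675,0,0,0,0]]'
python3 - <<'E'
from h import *
s=read_camera("side");t=read_camera("top")
print("pile",tri([(s,(334.6,158)),(t,(388,201))]), "pile top",tri([(s,(262,129)),(t,(266,130))]))
save(t,"t1",(340,160,470,270),5)
save(s,"s1",(300,60,460,200),4)
E
```

```text
time_s: 5.25
tool_pos: [0.3402, -0.4774, 0.2314]
ee_rot: [-0.0, 0.948, 0.318, 0.001]
wrist_force: [-1.4, -0.5, 0.0]
grip_width: 1.001
grasp_force: 0.0
time_s: 5.75
tool_pos: [0.4476, -0.3794, 0.2313]
ee_rot: [0.0, 0.948, 0.317, -0.0]
wrist_force: [-0.2, -0.1, 0.2]
grip_width: 1.003
grasp_force: 0.0
pile (array([ 0.56109623, -0.24704726,  0.12743112]), [np.float64(0.7878630380119204), np.float64(0.8537246972146029)]) pile top (array([0.70636254, 0.10882182, 0.35278717]), [np.float64(6.488517488049768), np.float64(6.447470342123159)])
```

View pics/s1.png

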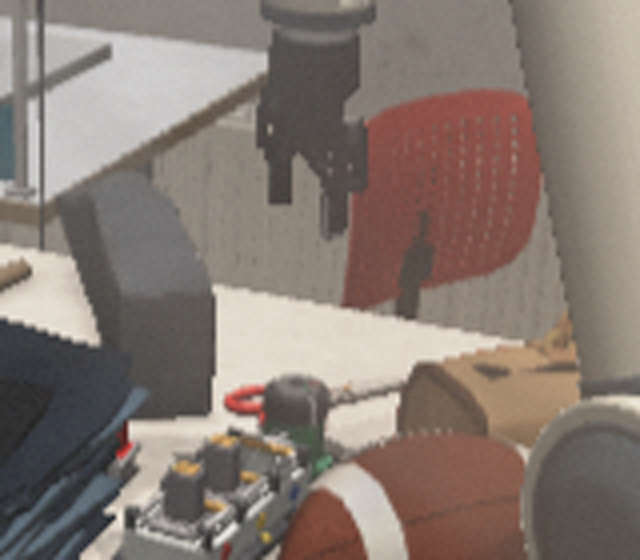

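The gripper hangs above the ring, fingers around (300,200) in the side crop, with the ring at (295,405) and nothing in between. I'll descend and grip.

```bash
python3 -m inch '[[0,0,-0.3,0,0,0],[0,0,-0.6,0,0,0],[0,0,-0.8,0,0,0],[0,0,-0.95,0,0,0],[0,0,-1,0,0,0],[0,0,-1,0,0,0]]' 1 && python3 -m inch '[[0,0,-0.06,0,0,0],[0,0,-0.12,0,0,0],[0,0,-0.175,0,0,0],[0,0,-0.175,0,0,0]]' && python3 -m inch '[[0,0,0,0,0,0],[0,0,0,0,0,0],[0,0,0,0,0,0],[0,0,0,0,0,0],[0,0,0,0,0,0],[0,0,0,0,0,0]]' -1 40
```

```text
time_s: 6.45
tool_pos: [0.4461, -0.3805, 0.0807]
ee_rot: [-0.001, 0.949, 0.315, -0.0]
wrist_force: [-0.6, 0.1, 1.3]
grip_width: 1.001
grasp_force: 0.0
time_s: 6.85
tool_pos: [0.4466, -0.3796, 0.0541]
ee_rot: [-0.001, 0.949, 0.316, -0.0]
wrist_force: [0.1, 0.4, -0.3]
grip_width: 1.001
grasp_force: 0.0
time_s: 7.45
tool_pos: [0.4467, -0.3796, 0.0557]
ee_rot: [-0.0, 0.949, 0.316, -0.0]
wrist_force: [-2.2, 3.6, 9.4]
grip_width: 0.689
grasp_force: 41.4
```

```bash
python3 -m inch '[[0,0,0,0,0,0.16],[0,0,0,0,0,0.32],[0,0,0,0,0,0.48],[0,0,0,0,0,0.64],[0,0,0,0,0,0.8],[0,0,0,0,0,0.8]]' && python3 -m inch '[[0,0,0,0,0,0.15],[0,0,0,0,0,0.3],[0,0,0,0,0,0.45],[0,0,0,0,0,0.6],[0,0,0,0,0,0.73],[0,0,0,0,0,0.77],[0,0,0,0,0,0.77]]'; python3 -c "
from h import *
s=sense();print(s['moment'],s['wrist_force'],s['qpos'])"
```

```text
time_s: 8.05
tool_pos: [0.4459, -0.379, 0.0556]
ee_rot: [-0.001, 0.803, 0.596, -0.0]
wrist_force: [-8.8, 7.4, 14.3]
grip_width: 0.691
grasp_force: 42.1
time_s: 8.75
tool_pos: [0.4452, -0.3791, 0.0556]
ee_rot: [-0.002, 0.591, 0.807, -0.0]
wrist_force: [-15.2, 4.1, 14.9]
grip_width: 0.692
grasp_force: 42.3
[ 0.51601181  2.32979408 -0.50718109] [-15.17852075   4.12409366  14.90352825] [-8.06995880e-01  6.57998695e-01  1.61341452e+00 -1.02061444e-03
  8.73386366e-01 -1.11295706e+00]
```

```bash
python3 -m inch '[[0,0,0,0,0,0],[0,0,0,0,0,0],[0,0,0,0,0,0],[0,0,0,0,0,0],[0,0,0.1,0,0,0],[0,0,0.4,0,0,0],[0,0,0.7,0,0,0],[0,0,0.9,0,0,0],[0,0,0.9,0,0,0]]' 1 && python3 -m inch '[[0.45,1,0,0,0,-0.76],[0.45,1,0,0,0,-0.76],[0.45,1,0,0,0,-0.76],[0.45,1,0,0,0,-0.76],[0.45,1,0,0,0,-0.76],[0.45,1,0,0,0,-0.76]]'
python3 - <<'E'
from h import *
t=read_camera("top");save(t,"t2",(340,160,470,270),5);print(sense()["tool_pos"],sense()["ee_rot"])
E
```

```text
time_s: 9.65
tool_pos: [0.4486, -0.3816, 0.1944]
ee_rot: [0.004, 0.591, 0.807, -0.001]
wrist_force: [0.4, -1.4, -0.2]
grip_width: 0.998
grasp_force: 0.0
time_s: 10.25
tool_pos: [0.5146, -0.229, 0.1894]
ee_rot: [-0.0, 0.802, 0.597, -0.0]
wrist_force: [-1.2, 0.0, 1.1]
grip_width: 1.002
grasp_force: 0.0
[ 0.51436896 -0.22975772  0.18948244] [-3.04816134e-04  8.01629111e-01  5.97821579e-01 -1.86461487e-04]
```

View pics/t2.png

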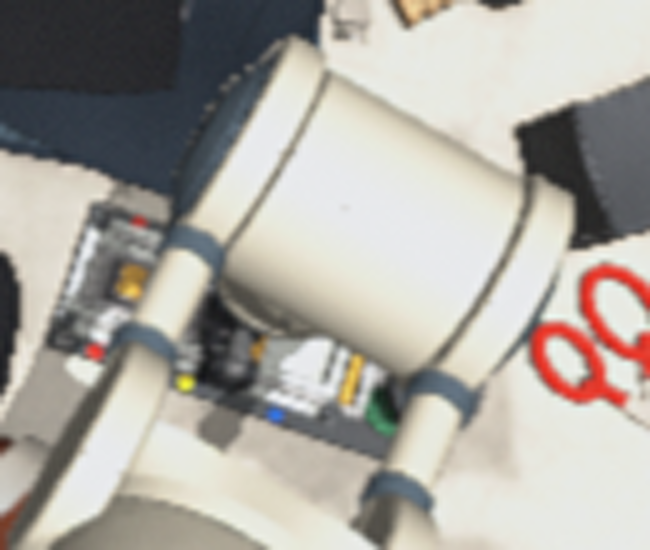

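The arm hides the ring, but the brass bar near the blue socket, now at about (350,380), has shifted about 3 px towards the ring. That fits open. Next I'll grasp the old die in the red socket with the opening narrowed, because of the leather pile.

```bash
python3 -m inch '[[-0.006,0.312,0,0,0,-0.049],[-0.006,0.312,0,0,0,-0.049],[-0.006,0.312,0,0,0,-0.049],[-0.006,0.312,0,0,0,-0.049]]' 0.2 && python3 -m inch '[[0,0,-0.3,0,0,0],[0,0,-0.55,0,0,0],[0,0,-0.7,0,0,0],[0,0,-0.78,0,0,0],[0,0,-0.82,0,0,0],[0,0,-0.82,0,0,0]]' && python3 -m inch '[[0,0,0,0,0,0],[0,0,0,0,0,0],[0,0,0,0,0,0],[0,0,0,0,0,0],[0,0,0,0,0,0]]' -1 40
```

```text
time_s: 10.7
tool_pos: [0.5136, -0.1841, 0.1899]
ee_rot: [0.0, 0.813, 0.582, -0.0]
wrist_force: [-0.2, -0.3, -0.5]
grip_width: 0.6
grasp_force: 0.0
time_s: 11.3
tool_pos: [0.5137, -0.1837, 0.067]
ee_rot: [0.0, 0.814, 0.581, 0.0]
wrist_force: [-0.0, -0.6, 0.4]
grip_width: 0.6
grasp_force: 0.0
time_s: 11.8
tool_pos: [0.5139, -0.1835, 0.0681]
ee_rot: [0.001, 0.813, 0.582, 0.0]
wrist_force: [-3.1, -1.5, 6.8]
grip_width: 0.319
grasp_force: 39.9
```

```bash
python3 -m inch '[[0,0,0.03,0,0,0],[0,0,0.06,0,0,0],[0,0,0.1,0,0,0],[0,0,0.15,0,0,0]]' && python3 -m inch '[[0,0,0.2,0,0,0],[0,0,0.5,0,0,0],[0,0,0.8,0,0,0],[0,0,1,0,0,0],[0,0,1,0,0,0]]'
python3 - <<'E'
from h import *
s=read_camera("side");save(s,"s2",(300,100,420,220),5)
np.set_printoptions(precision=4,suppress=True)
t=read_camera("top");print(sense()["wrist_force"])
for i in range(2):
  s=read_camera("side");t=read_camera("top")
  for n,z in (("tray",0),("wax",0),("spool",0),("die_red_center",.0375),("die_yellow_center",.0375),("die_blue_center",.0375)):
    print(n,[(c,round(r["p"],2),np.round(r["point"],1),atz(q,r["point"],z)[:2]) for c,q in(("s",s),("t",t)) for r in spot_point(q,n)[:1]])
E
```

```text
time_s: 12.2
tool_pos: [0.5136, -0.1832, 0.0901]
ee_rot: [-0.0, 0.814, 0.581, 0.0]
wrist_force: [-0.2, 0.1, -3.7]
grip_width: 0.32
grasp_force: 39.9
time_s: 12.7
tool_pos: [0.5153, -0.184, 0.2443]
ee_rot: [0.003, 0.814, 0.581, 0.002]
wrist_force: [0.3, -0.2, -3.1]
grip_width: 0.325
grasp_force: 40.7
[-0.6322 -0.9052 -3.5011]
tray [('t', 0.95, array([199.1, 222.1]), array([0.4934, 0.3705]))]
wax [('s', 0.65, array([242.1, 303.1]), array([0.6677, 0.3819])), ('t', 0.8, array([193.7, 173.4]), array([0.6595, 0.3937]))]
spool [('t', 0.61, array([212.5, 188.9]), array([0.6068, 0.3282]))]
die_red_center [('s', 0.39, array([326.7, 168.4]), array([ 0.6115, -0.3477]))]
die_yellow_center [('s', 0.63, array([301.3, 256.1]), array([0.5625, 0.2083])), ('t', 0.66, array([244.9, 197.5]), array([0.5746, 0.2119]))]
die_blue_center [('s', 0.74, array([365.2, 177.7]), array([ 0.4632, -0.3038])), ('t', 0.56, array([247.5, 224.1]), array([0.4865, 0.2015]))]
tray [('s', 0.73, array([308.6, 305.7]), array([0.5064, 0.3549])), ('t', 0.61, array([200. , 223.2]), array([0.4897, 0.3674]))]
wax [('s', 0.74, array([244.1, 305. ]), array([0.6605, 0.3874])), ('t', 0.93, array([195.1, 172.5]), array([0.6627, 0.389 ]))]
spool [('t', 0.62, array([215.1, 187.3]), array([0.6123, 0.3196]))]
die_red_center [('s', 0.6, array([328.3, 171.1]), array([ 0.6011, -0.3266])), ('t', 0.17, array([197.8, 219.4]), array([0.5008, 0.3656]))]
die_yellow_center [('s', 0.5, array([300.6, 254.5]), array([0.5662, 0.2015])), ('t', 0.54, array([245.5, 197.3]), array([0.5753, 0.2099]))]
die_blue_center [('s', 0.78, array([324.6, 257.6]), array([0.5002, 0.201 ])), ('t', 0.75, array([201.6, 222.9]), array([0.4893, 0.3527]))]
```

View pics/s2.png

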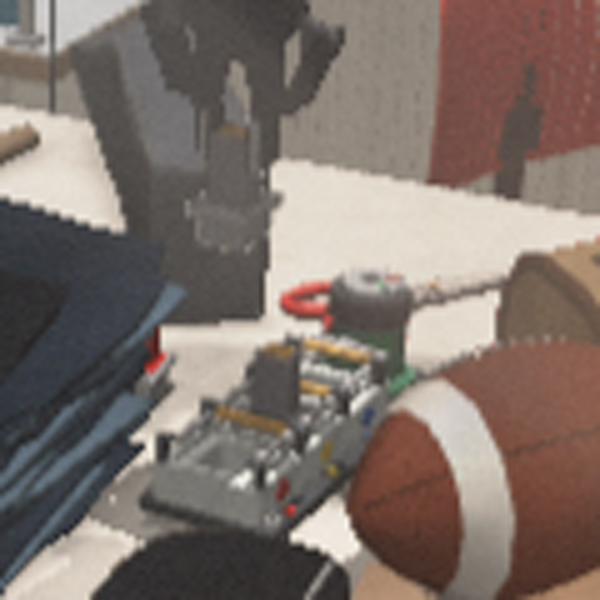

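The side crop shows the die hanging free in the gripper at (230,190) and the red socket empty at (215,455). The ring's white line is towards the red mark at (395,280), and the second old die is still in yellow. The network's tray centre of about (.493,.365) fits the picture, so I'll carry the die there.

```bash
R='x'; python3 -m inch '[[-0.04,0.3,0,0,0,0],[-0.04,0.63,0,0,0,0],[-0.04,0.96,0,0,0,0]]' && python3 -m inch '[[-0.04,0.33,0,0,0,0],[-0.04,0.66,0,0,0,0],[-0.04,0.98,0,0,0,0]]' && python3 -m inch '[[-0.04,0.33,0,0,0,0],[-0.04,0.66,0,0,0,0],[-0.04,0.98,0,0,0,0]]' && python3 -m inch '[[-0.03,0.33,0,0,0,0],[-0.03,0.66,0,0,0,0],[-0.03,0.9,0,0,0,0],[-0.03,0.98,0,0,0,0],[-0.03,0.98,0,0,0,0],[-0.03,0.98,0,0,0,0]]'
```

```text
time_s: 14.5
tool_pos: [0.5072, -0.038, 0.2396]
ee_rot: [0.0, 0.814, 0.581, 0.0]
wrist_force: [2.1, 0.1, -3.4]
grip_width: 0.318
grasp_force: 40.7
time_s: 14.8
tool_pos: [0.5012, 0.1098, 0.2397]
ee_rot: [0.0, 0.814, 0.581, 0.0]
wrist_force: [0.7, -0.4, -3.0]
grip_width: 0.324
grasp_force: 40.7
time_s: 15.1
tool_pos: [0.4951, 0.257, 0.2397]
ee_rot: [0.0, 0.814, 0.582, 0.0]
wrist_force: [0.8, -0.5, -3.1]
grip_width: 0.322
grasp_force: 40.7
time_s: 15.7
tool_pos: [0.491, 0.4009, 0.2393]
ee_rot: [0.0, 0.814, 0.581, -0.0]
wrist_force: [-0.1, -0.4, -3.6]
grip_width: 0.317
grasp_force: 40.6
```

```bash
python3 -m inch '[[0,0,-0.3,0,0,0],[0,0,-0.6,0,0,0],[0,0,-0.85,0,0,0],[0,0,-1,0,0,0],[0,0,-1,0,0,0]]' && python3 -m inch '[[0,0,-0.05,0,0,0],[0,0,-0.09,0,0,0],[0,0,-0.12,0,0,0],[0,0,-0.14,0,0,0],[0,0,-0.14,0,0,0]]'
```

```text
time_s: 16.2
tool_pos: [0.4898, 0.3991, 0.0867]
ee_rot: [0.0, 0.814, 0.581, -0.003]
wrist_force: [0.1, -0.8, -1.6]
grip_width: 0.32
grasp_force: 40.6
time_s: 16.7
tool_pos: [0.4911, 0.4018, 0.0685]
ee_rot: [0.0, 0.814, 0.581, 0.0]
wrist_force: [-0.7, 0.3, -2.2]
grip_width: 0.322
grasp_force: 40.8
```

```bash
python3 -m inch '[[0,0,-0.01,0,0,0],[0,0,-0.015,0,0,0],[0,0,-0.015,0,0,0]]'
```

```text
time_s: 17.0
tool_pos: [0.4913, 0.402, 0.0682]
ee_rot: [0.0, 0.814, 0.582, 0.001]
wrist_force: [-6.8, -5.5, 23.1]
grip_width: 0.322
grasp_force: 44.2
```

Touching down. I'll release, rise and go back for the second die.

```bash
python3 -m inch '[[0,0,0.006,0,0,0],[0,0,0.006,0,0,0],[0,0,0.006,0,0,0],[0,0,0.006,0,0,0],[0,0,0.1,0,0,0],[0,0,0.3,0,0,0],[0,0,0.6,0,0,0],[0,0,0.9,0,0,0],[0,0,1,0,0,0]]' 0.2 && python3 -m inch '[[0,-0.33,0,0,0,0],[0,-0.66,0,0,0,0],[0,-1,0,0,0,0]]' && python3 -m inch '[[0,-0.33,0,0,0,0],[0,-0.66,0,0,0,0],[0,-1,0,0,0,0]]' && python3 -m inch '[[0,-0.33,0,0,0,0],[0,-0.66,0,0,0,0],[0,-1,0,0,0,0]]'
python3 - <<'E'
from h import *
s=read_camera("side");t=read_camera("top");save(t,"t3",(150,140,410,290),3)
np.set_printoptions(precision=4,suppress=True)
for n,z in (("old_a_center",.0575),("die_yellow_center",.0375),("die_blue_center",.0375),("spool",0)):
    print(n,[(c,round(r["p"],2),np.round(r["point"],1),atz(q,r["point"],z)[:2]) for c,q in(("s",s),("t",t)) for r in spot_point(q,n)[:2]])
E
```

```text
time_s: 17.9
tool_pos: [0.4925, 0.4028, 0.2222]
ee_rot: [0.0, 0.814, 0.581, 0.003]
wrist_force: [1.4, -0.0, 0.1]
grip_width: 0.596
grasp_force: 0.0
time_s: 18.2
tool_pos: [0.4908, 0.2515, 0.2174]
ee_rot: [0.0, 0.813, 0.582, 0.001]
wrist_force: [0.6, -0.6, -0.2]
grip_width: 0.599
grasp_force: 0.0
time_s: 18.5
tool_pos: [0.4908, 0.102, 0.2174]
ee_rot: [0.0, 0.813, 0.582, 0.0]
wrist_force: [0.4, 0.5, 0.5]
grip_width: 0.597
grasp_force: 0.0
time_s: 18.8
tool_pos: [0.4908, -0.0472, 0.2174]
ee_rot: [0.0, 0.814, 0.581, 0.0]
wrist_force: [1.3, -0.3, 0.2]
grip_width: 0.6
grasp_force: 0.0
old_a_center [('s', 0.57, array([309. , 304.1]), array([0.4905, 0.4139])), ('t', 0.53, array([185. , 226.3]), array([0.4772, 0.4013]))]
die_yellow_center [('s', 0.52, array([300.4, 252.9]), array([0.5687, 0.1944])), ('s', 0.17, array([311.9, 298.5]), array([0.4943, 0.3704])), ('t', 0.69, array([244.5, 197.5]), array([0.5746, 0.2132]))]
die_blue_center [('s', 0.88, array([327.7, 258.6]), array([0.4912, 0.2036])), ('t', 0.61, array([248.3, 223.1]), array([0.4898, 0.199 ]))]
spool [('t', 0.58, array([197.9, 221.9]), array([0.494 , 0.3746]))]
```

View pics/t3.png

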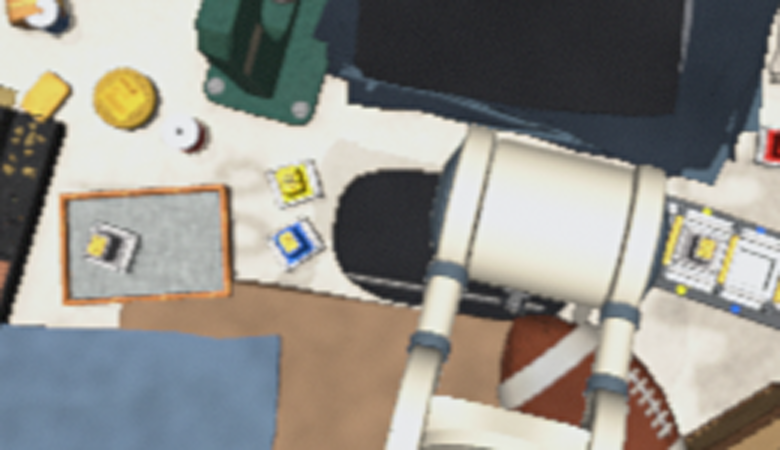

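Old die A stands in the tray at (112,247), and the yellow and blue dies are untouched at (293,183) and (295,243). On to old die B.

```bash
python3 -m inch '[[0.01,-0.33,0,0,0,0],[0.013,-0.66,0,0,0,0],[0.013,-0.98,0,0,0,0]]' && python3 -m inch '[[0,-0.2,0,0,0,0],[0,-0.327,0,0,0,0],[0,-0.327,0,0,0,0],[0,-0.327,0,0,0,0]]' && python3 -m inch '[[0,0,-0.3,0,0,0],[0,0,-0.6,0,0,0],[0,0,-0.85,0,0,0],[0,0,-0.95,0,0,0],[0,0,-1,0,0,0],[0,0,-1,0,0,0]]' && python3 -m inch '[[0,0,0,0,0,0],[0,0,0,0,0,0],[0,0,0,0,0,0],[0,0,0,0,0,0],[0,0,0,0,0,0]]' -1 40
```

```text
time_s: 19.6
tool_pos: [0.4932, -0.193, 0.2164]
ee_rot: [0.0, 0.813, 0.582, 0.0]
wrist_force: [0.1, -0.1, 0.2]
grip_width: 0.604
grasp_force: 0.0
time_s: 20.0
tool_pos: [0.4931, -0.2406, 0.2161]
ee_rot: [-0.0, 0.814, 0.582, -0.0]
wrist_force: [-0.4, 0.5, 1.3]
grip_width: 0.598
grasp_force: 0.0
time_s: 20.6
tool_pos: [0.493, -0.2402, 0.0659]
ee_rot: [-0.001, 0.813, 0.582, -0.0]
wrist_force: [0.4, 0.2, 0.5]
grip_width: 0.599
grasp_force: 0.0
time_s: 21.1
tool_pos: [0.4937, -0.2413, 0.0675]
ee_rot: [0.001, 0.814, 0.581, 0.001]
wrist_force: [-0.2, 4.8, 9.2]
grip_width: 0.317
grasp_force: 42.3
```

```bash
python3 -m inch '[[0,0,0.03,0,0,0],[0,0,0.06,0,0,0],[0,0,0.1,0,0,0],[0,0,0.15,0,0,0]]' && python3 -m inch '[[0,0,0.2,0,0,0],[0,0,0.5,0,0,0],[0,0,0.8,0,0,0],[0,0,1,0,0,0],[0,0,1,0,0,0]]' && python3 -m inch '[[0,0.33,0,0,0,0],[0,0.66,0,0,0,0],[0,0.95,0,0,0,0]]' && python3 -m inch '[[0,0.33,0,0,0,0],[0,0.66,0,0,0,0],[0,0.95,0,0,0,0]]' && python3 -m inch '[[0,0.33,0,0,0,0],[0,0.66,0,0,0,0],[0,0.95,0,0,0,0]]' && python3 -m inch '[[0,0.33,0,0,0,0],[0,0.66,0,0,0,0],[0,0.9,0,0,0,0],[0,0.94,0,0,0,0],[0,0.94,0,0,0,0]]'
```

```text
time_s: 21.5
tool_pos: [0.493, -0.2413, 0.0893]
ee_rot: [-0.0, 0.814, 0.581, -0.0]
wrist_force: [-0.5, 1.1, -2.8]
grip_width: 0.32
grasp_force: 40.7
time_s: 22.0
tool_pos: [0.4947, -0.2423, 0.2435]
ee_rot: [0.003, 0.814, 0.581, 0.001]
wrist_force: [0.7, -0.4, -3.4]
grip_width: 0.321
grasp_force: 40.8
time_s: 22.3
tool_pos: [0.492, -0.0969, 0.2381]
ee_rot: [-0.001, 0.814, 0.581, -0.0]
wrist_force: [1.1, 0.0, -3.0]
grip_width: 0.324
grasp_force: 40.6
time_s: 22.6
tool_pos: [0.492, 0.0459, 0.2382]
ee_rot: [-0.0, 0.814, 0.582, -0.0]
wrist_force: [1.1, -0.2, -2.8]
grip_width: 0.316
grasp_force: 40.6
time_s: 22.9
tool_pos: [0.492, 0.1884, 0.2381]
ee_rot: [-0.0, 0.813, 0.582, -0.001]
wrist_force: [0.9, -0.8, -3.5]
grip_width: 0.318
grasp_force: 40.6
time_s: 23.4
tool_pos: [0.4923, 0.3279, 0.2378]
ee_rot: [-0.0, 0.813, 0.582, -0.001]
wrist_force: [-0.3, 0.1, -1.9]
grip_width: 0.321
grasp_force: 40.6
```

```bash
python3 -m inch '[[0,0,-0.3,0,0,0],[0,0,-0.6,0,0,0],[0,0,-0.85,0,0,0],[0,0,-1,0,0,0],[0,0,-1,0,0,0]]' && python3 -m inch '[[0,0,-0.05,0,0,0],[0,0,-0.09,0,0,0],[0,0,-0.12,0,0,0],[0,0,-0.142,0,0,0],[0,0,-0.142,0,0,0]]'
```

```text
time_s: 23.9
tool_pos: [0.4912, 0.3248, 0.0858]
ee_rot: [-0.0, 0.814, 0.581, -0.003]
wrist_force: [-0.1, 0.5, -1.8]
grip_width: 0.322
grasp_force: 40.5
time_s: 24.4
tool_pos: [0.4933, 0.3273, 0.0678]
ee_rot: [0.0, 0.814, 0.582, 0.0]
wrist_force: [0.3, 0.2, -2.1]
grip_width: 0.32
grasp_force: 40.6
```

```bash
python3 -m inch '[[0,0,-0.008,0,0,0],[0,0,-0.011,0,0,0],[0,0,-0.011,0,0,0]]' && python3 -m inch '[[0,0,0.006,0,0,0],[0,0,0.006,0,0,0],[0,0,0.006,0,0,0],[0,0,0.006,0,0,0],[0,0,0.1,0,0,0],[0,0,0.3,0,0,0],[0,0,0.6,0,0,0],[0,0,0.9,0,0,0],[0,0,1,0,0,0]]' 0.2 && python3 -m inch '[[0,-0.33,0,0,0,0],[0,-0.66,0,0,0,0],[0,-1,0,0,0,0]]' && python3 -m inch '[[0,-0.33,0,0,0,0],[0,-0.66,0,0,0,0],[0,-1,0,0,0,0]]' && python3 -m inch '[[0,-0.33,0,0,0,0],[0,-0.66,0,0,0,0],[0,-0.66,0,0,0,0]]'
python3 - <<'E'
from h import *
s=read_camera("side");t=read_camera("top")
i=t["image"][155:255,160:290,::-1];i=cv2.resize(i,None,fx=6,fy=6,interpolation=cv2.INTER_CUBIC)
cv2.imwrite("pics/t4.png",i);cv2.imwrite("raw_t.png",t["image"][...,::-1]);cv2.imwrite("raw_s.png",s["image"][...,::-1])
np.savez("cal.npz",**{k+c:np.array(q[k]) for c,q in(("s",s),("t",t)) for k in("K","R","t")})
E
```

```text
time_s: 24.7
tool_pos: [0.4934, 0.3274, 0.0676]
ee_rot: [0.0, 0.814, 0.582, 0.001]
wrist_force: [-6.3, -5.3, 25.5]
grip_width: 0.318
grasp_force: 44.3
time_s: 25.6
tool_pos: [0.4945, 0.3281, 0.2215]
ee_rot: [0.0, 0.814, 0.581, 0.003]
wrist_force: [0.4, 0.0, -0.5]
grip_width: 0.6
grasp_force: 0.0
time_s: 25.9
tool_pos: [0.4927, 0.1769, 0.217]
ee_rot: [0.0, 0.813, 0.582, 0.001]
wrist_force: [0.3, -0.3, 0.7]
grip_width: 0.602
grasp_force: 0.0
time_s: 26.2
tool_pos: [0.4927, 0.0274, 0.2169]
ee_rot: [0.0, 0.814, 0.582, 0.0]
wrist_force: [1.8, 0.2, 0.2]
grip_width: 0.601
grasp_force: 0.0
time_s: 26.5
tool_pos: [0.4932, -0.075, 0.2169]
ee_rot: [0.001, 0.815, 0.579, 0.0]
wrist_force: [-0.4, 0.7, 0.3]
grip_width: 0.603
grasp_force: 0.0
```

View pics/t4.png

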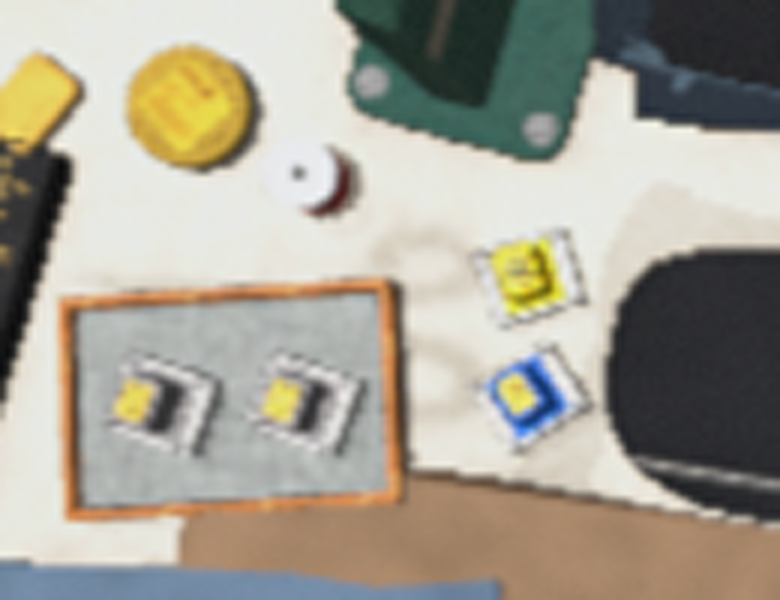

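Both old dies stand in the tray at (165,405) and (310,405). The flange corners of blue are roughly (478,400), (553,345), (592,403), (520,452), and of yellow roughly (475,253), (572,232), (587,290), (500,325). I'll fit their poses from the head silhouettes in both views.

```bash
cat > diefit.py <<'E'
from h import *
from scipy.optimize import minimize
def box(p,hx,hy,z0,z1):
    C,S=np.cos(p[2]),np.sin(p[2])
    return [np.array([p[0]+C*a-S*b,p[1]+S*a+C*b,z]) for a in(-hx,hx) for b in(-hy,hy) for z in(z0,z1)]
def ras(c,P,o,n,k=8):
    u=np.array([(proj(c,X)-o+.5)*k-.5 for X in P])
    m=np.zeros((n*k,n*k),np.float32);h=cv2.convexHull(u.astype(np.float32))
    cv2.fillConvexPoly(m,np.round(h*16).astype(np.int32),1,shift=4)
    return cv2.resize(m,(n,n),interpolation=cv2.INTER_AREA)
def fit(views,g,z=0,n=28,thr=(.3,.5),show=False):
    best=None;D=[]
    for c in views:
        o=np.round(proj(c,[g[0],g[1],z+.05])).astype(int)-n//2
        im=c["image"][o[1]:o[1]+n,o[0]:o[0]+n].astype(float)
        s=(im.max(2)-im.min(2))/np.maximum(im.max(2),1)
        w=np.clip((s-thr[0])/(thr[1]-thr[0]),0,1)
        lab=cv2.connectedComponents((w>.3).astype(np.uint8))[1]
        ctr=lab[n//2-4:n//2+5,n//2-4:n//2+5];ctr=ctr[ctr>0]
        l=np.bincount(ctr).argmax();k=cv2.dilate((lab==l).astype(np.uint8),np.ones((3,3)))
        D.append((c,o,w*k))
    def cost(p):
        e=0
        for c,o,w in D:
            m=ras(c,box(p,.014,.011,z+.028,z+.075),o,n);e+=((m-w)**2).sum()/w.sum()
        return e
    R=[]
    for a in np.deg2rad(np.arange(-90,90,15)):
        r=minimize(cost,[g[0],g[1],a],method="Nelder-Mead",options=dict(initial_simplex=[[g[0],g[1],a],[g[0]+.006,g[1],a],[g[0],g[1]+.006,a],[g[0],g[1],a+.2]],xatol=1e-4,fatol=1e-4))
        R.append((r.fun,r.x))
    R.sort(key=lambda t:t[0]);return R
def yaw90(a):return (np.rad2deg(a)+90)%180-90
E
cat > d.py <<'E'
from diefit import *
np.set_printoptions(precision=4,suppress=True)
s=read_camera("side");t=read_camera("top")
for n,g,cor in(("yellow",(.575,.205),[(475,253),(572,232),(587,290),(500,325)]),("blue",(.485,.199),[(478,400),(553,345),(592,403),(520,452)])):
    for f,x in fit([s,t],g)[:6:2]:print(n,round(f,3),x[:2],yaw90(x[2]))
    for f,x in fit([t],g)[:6:3]:print("  top only",round(f,3),x[:2],yaw90(x[2]))
    q=np.array([atz(t,(160+a/6-.5,155+b/6-.5),.026)[:2] for a,b in cor])
    print("  flange centre",q.mean(0),"sides",np.linalg.norm(np.roll(q,-1,0)-q,axis=1),"dirs",np.rad2deg(np.arctan2(*(np.roll(q,-1,0)-q).T[::-1]))%180)
E
python3 d.py
```

```text
yellow 0.3 [0.5628 0.2026] 15.004753213019313
yellow 0.3 [0.5629 0.2026] 16.0378794116603
yellow 0.301 [0.5628 0.2025] 15.048265147240045
  top only 0.123 [0.5631 0.2012] 15.405398719827161
  top only 0.123 [0.5633 0.2006] 13.5936797645913
  flange centre [0.5663 0.2016] sides [0.0551 0.0336 0.0519 0.0427] dirs [102.7727  15.4081 112.5287  20.1665]
blue 0.652 [0.496  0.1992] -60.40973296278056
blue 0.652 [0.4959 0.1992] -60.839728778077486
blue 0.654 [0.496  0.1992] -61.216573477693686
  top only 0.303 [0.4974 0.1969] 29.966712113784496
  top only 0.304 [0.4977 0.197 ] 31.147076394121697
  flange centre [0.4967 0.199 ] sides [0.0513 0.039  0.048  0.0373] dirs [126.9955  34.7025 124.8681  39.7723]
```

```bash
python3 -m inch '[[0.01,0.3,0,0,0,0.15],[0.013,0.6,0,0,0,0.3],[0.013,0.913,0,0,0,0.45],[0.013,0.913,0,0,0,0.58]]' 0 && python3 -m inch '[[0.01,0.3,0,0,0,0.15],[0.013,0.6,0,0,0,0.3],[0.013,0.913,0,0,0,0.45],[0.013,0.913,0,0,0,0.58],[0.013,0.913,0,0,0,0.58],[0.013,0.913,0,0,0,0.58]]'; python3 - <<'E'
from h import *
s=read_camera("side");save(s,"s3",(260,180,380,300),5);print(sense()['tool_pos'],sense()['qpos'])
E
```

```text
time_s: 27.1
tool_pos: [0.4941, 0.0733, 0.2161]
ee_rot: [-0.0, 0.657, 0.754, 0.0]
wrist_force: [0.0, -0.8, -1.1]
grip_width: 0.497
grasp_force: 0.0
time_s: 27.7
tool_pos: [0.4963, 0.2047, 0.216]
ee_rot: [-0.0, 0.476, 0.88, -0.0]
wrist_force: [0.2, -0.7, -0.9]
grip_width: 0.495
grasp_force: 0.0
[0.49655152 0.20416999 0.21594885] [ 2.78908045e-01  3.87004080e-01  1.58291201e+00 -7.59552939e-05
  1.17179602e+00 -2.99772161e-01]
```

View pics/s3.png

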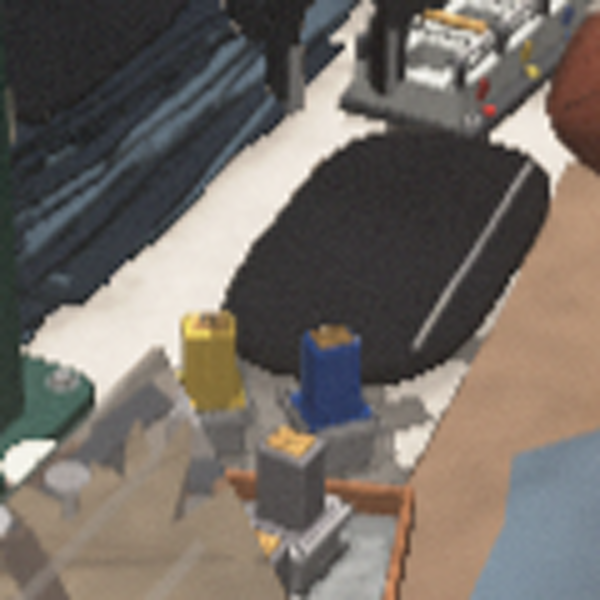

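The side crop shows both dies upright where measured, blue at (335,380) and yellow at (210,365), and the gripper above. Descending on blue with a small y correction.

```bash
python3 -m inch '[[0,-0.033,-0.2,0,0,0],[0,-0.033,-0.5,0,0,0],[0,-0.033,-0.8,0,0,0],[0,-0.033,-0.8,0,0,0]]' && python3 -m inch '[[0,0,-0.1,0,0,0],[0,0,-0.2,0,0,0],[0,0,-0.29,0,0,0],[0,0,-0.327,0,0,0],[0,0,-0.327,0,0,0]]' && python3 -m inch '[[0,0,0,0,0,0],[0,0,0,0,0,0],[0,0,0,0,0,0],[0,0,0,0,0,0],[0,0,0,0,0,0]]' -1 40
```

```text
time_s: 28.15
tool_pos: [0.494, 0.1976, 0.0918]
ee_rot: [-0.003, 0.476, 0.879, -0.003]
wrist_force: [-0.1, 0.8, 0.1]
grip_width: 0.5
grasp_force: 0.0
time_s: 28.65
tool_pos: [0.4974, 0.199, 0.0477]
ee_rot: [0.0, 0.475, 0.88, 0.0]
wrist_force: [-0.0, -0.1, 1.5]
grip_width: 0.498
grasp_force: 0.0
time_s: 29.15
tool_pos: [0.4978, 0.1994, 0.0481]
ee_rot: [0.001, 0.475, 0.88, 0.001]
wrist_force: [-0.3, 0.3, 9.3]
grip_width: 0.32
grasp_force: 40.5
```

```bash
python3 -m inch '[[0,0,0.1,0,0,0],[0,0,0.35,0,0,0],[0,0,0.65,0,0,0],[0,0,0.95,0,0,0],[0,0,1,0,0,0],[0,0,1,0,0,0]]' && python3 -m inch '[[-0.05,-0.3,0,0,0,-0.1],[-0.05,-0.6,0,0,0,-0.2],[-0.05,-0.95,0,0,0,-0.29]]' && python3 -m inch '[[-0.05,-0.3,0,0,0,-0.1],[-0.05,-0.6,0,0,0,-0.2],[-0.05,-0.95,0,0,0,-0.29]]' && python3 -m inch '[[-0.05,-0.3,0,0,0,-0.1],[-0.05,-0.6,0,0,0,-0.2],[-0.05,-0.95,0,0,0,-0.29]]' && python3 -m inch '[[-0.02,-0.3,0,0,0,-0.1],[-0.02,-0.5,0,0,0,-0.2],[-0.02,-0.5,0,0,0,-0.286],[-0.02,-0.5,0,0,0,-0.286],[-0.02,-0.5,0,0,0,-0.286],[-0.02,-0.5,0,0,0,-0.286]]'
```

```text
time_s: 29.75
tool_pos: [0.4975, 0.1993, 0.1984]
ee_rot: [0.001, 0.475, 0.88, 0.001]
wrist_force: [0.0, -0.7, -5.5]
grip_width: 0.322
grasp_force: 40.8
time_s: 30.05
tool_pos: [0.4879, 0.0582, 0.195]
ee_rot: [-0.001, 0.572, 0.82, -0.001]
wrist_force: [1.7, -0.3, -2.9]
grip_width: 0.316
grasp_force: 40.9
time_s: 30.35
tool_pos: [0.4804, -0.082, 0.1951]
ee_rot: [-0.001, 0.662, 0.749, -0.001]
wrist_force: [1.8, 0.0, -3.4]
grip_width: 0.32
grasp_force: 40.9
time_s: 30.65
tool_pos: [0.4729, -0.2218, 0.1949]
ee_rot: [-0.002, 0.743, 0.669, -0.0]
wrist_force: [1.4, 0.1, -4.0]
grip_width: 0.322
grasp_force: 40.9
time_s: 31.25
tool_pos: [0.4711, -0.2948, 0.1961]
ee_rot: [-0.001, 0.812, 0.584, -0.0]
wrist_force: [0.1, -0.3, -3.9]
grip_width: 0.317
grasp_force: 40.8
```

```bash
python3 -m inch '[[0.006,-0.062,0,0,0,-0.004],[0.006,-0.062,0,0,0,-0.004],[0.006,-0.062,0,0,0,-0.004]]' && python3 -m inch '[[0,0,-0.2,0,0,0],[0,0,-0.45,0,0,0],[0,0,-0.6,0,0,0],[0,0,-0.68,0,0,0],[0,0,-0.68,0,0,0]]' && python3 -m inch '[[0,0,-0.02,0,0,0],[0,0,-0.04,0,0,0],[0,0,-0.06,0,0,0],[0,0,-0.06,0,0,0]]'
```

```text
time_s: 31.55
tool_pos: [0.4724, -0.3053, 0.1968]
ee_rot: [0.0, 0.814, 0.582, 0.0]
wrist_force: [0.9, 0.0, -3.1]
grip_width: 0.319
grasp_force: 40.8
time_s: 32.05
tool_pos: [0.4718, -0.3047, 0.0937]
ee_rot: [-0.001, 0.814, 0.582, -0.0]
wrist_force: [0.3, -0.5, -3.3]
grip_width: 0.321
grasp_force: 40.8
time_s: 32.45
tool_pos: [0.4731, -0.3061, 0.0871]
ee_rot: [0.001, 0.814, 0.581, 0.0]
wrist_force: [-2.2, -1.3, 11.2]
grip_width: 0.317
grasp_force: 42.8
```

Contact at the mouth without entering. The x was calibrated by the old dies, so I'll search along the carrier's y under light pressure.

```bash
python3 -m inch '[[0.004,0.0126,0,0,0,0],[0.004,0.0126,0,0,0,0]]' | sed -n 2,4p; python3 -m inch '[[0.004,0.0126,0,0,0,0],[0.004,0.0126,0,0,0,0]]'| sed -n 2,4p; python3 -m inch '[[-0.013,-0.038,0,0,0,0],[-0.013,-0.038,0,0,0,0],[-0.013,-0.038,0,0,0,0]]'| sed -n 2,4p;  python3 -m inch '[[-0.004,-0.0126,0,0,0,0],[-0.004,-0.0126,0,0,0,0]]'| sed -n 2,4p
```

```text
tool_pos: [0.4739, -0.3045, 0.0874]
ee_rot: [0.002, 0.814, 0.581, 0.0]
wrist_force: [-3.1, -3.1, 12.6]
tool_pos: [0.4746, -0.3034, 0.0877]
ee_rot: [0.003, 0.813, 0.582, -0.0]
wrist_force: [-5.7, -9.3, 13.8]
tool_pos: [0.4716, -0.307, 0.0859]
ee_rot: [0.0, 0.814, 0.581, 0.0]
wrist_force: [-0.1, 0.8, -3.9]
tool_pos: [0.471, -0.309, 0.0857]
ee_rot: [-0.0, 0.814, 0.581, -0.0]
wrist_force: [-0.3, 0.6, -3.7]
```

```bash
python3 -m inch '[[0,0,-0.02,0,0,0],[0,0,-0.04,0,0,0],[0,0,-0.04,0,0,0]]' | sed -n 2,4p;  python3 -m inch '[[0,0,-0.015,0,0,0],[0,0,-0.03,0,0,0],[0,0,-0.03,0,0,0]]' | sed -n 2,4p
```

```text
tool_pos: [0.4708, -0.3087, 0.0792]
ee_rot: [-0.0, 0.814, 0.581, -0.0]
wrist_force: [0.8, -0.2, -4.0]
tool_pos: [0.4709, -0.3089, 0.0749]
ee_rot: [-0.0, 0.814, 0.581, -0.0]
wrist_force: [0.2, -0.9, -2.4]
```

```bash
python3 -m inch '[[0,0,-0.015,0,0,0],[0,0,-0.03,0,0,0],[0,0,-0.04,0,0,0],[0,0,-0.05,0,0,0],[0,0,-0.05,0,0,0]]' | sed -n 2,4p;  python3 -m inch '[[0,0,-0.008,0,0,0],[0,0,-0.012,0,0,0],[0,0,-0.012,0,0,0]]' | sed -n 2,4p
```

```text
tool_pos: [0.471, -0.3088, 0.0681]
ee_rot: [0.0, 0.814, 0.581, 0.0]
wrist_force: [-2.2, 3.6, 5.6]
tool_pos: [0.4712, -0.3086, 0.0677]
ee_rot: [0.0, 0.814, 0.582, 0.0]
wrist_force: [-7.0, 11.3, 35.8]
```

Blue is fully home. Before fetching yellow, I'll check how tall the green press beside it is and where its edge lies.

```bash
python3 -m inch '[[0,0,0.01,0,0,0],[0,0,0.01,0,0,0],[0,0,0.01,0,0,0],[0,0,0.01,0,0,0],[0,0,0.2,0,0,0],[0,0,0.5,0,0,0],[0,0,0.8,0,0,0],[0,0,0.9,0,0,0],[0,0,0.9,0,0,0]]' 0.0 && python3 -m inch '[[0,0.33,0,0,0,0.15],[0,0.66,0,0,0,0.3],[0,1,0,0,0,0.4]]' && python3 -m inch '[[0,0.33,0,0,0,0.15],[0,0.66,0,0,0,0.3],[0,1,0,0,0,0.38],[0,1,0,0,0,0.38]]'
python3 - <<'E'
from diefit import *
np.set_printoptions(precision=4,suppress=True)
s=read_camera("side");t=read_camera("top")
b=atz(s,(263.8,260.4),.015);print("col base",b)
for z in np.arange(.05,.4,.05): print(round(z,2),proj(s,[b[0],b[1],z]),proj(t,[b[0],b[1],z]))
for n,g in(("yellow",(.565,.2)),):
    for f,x in fit([t],g)[:6:3]:print(n,round(f,3),x[:2],yaw90(x[2]))
for n in("die_yellow_center","die_red_center","old_c_center","die_blue_center"):
    print(n,[(c,round(r["p"],2),np.round(r["point"],1)) for c,q in(("s",s),("t",t)) for r in spot_point(q,n)[:2]])
print(sense()["tool_pos"])
i=np.vstack([cv2.resize(s["image"][150:270,220:420,::-1],None,fx=3,fy=3,interpolation=2)[:300],cv2.resize(t["image"][130:230,210:410,::-1],None,fx=3,fy=3,interpolation=2)])
cv2.imwrite("pics/m5.png",i)
E
```

```text
time_s: 35.65
tool_pos: [0.4721, -0.3098, 0.2035]
ee_rot: [0.002, 0.814, 0.581, 0.001]
wrist_force: [-0.1, -0.2, -0.3]
grip_width: 0.498
grasp_force: 0.0
time_s: 35.95
tool_pos: [0.4701, -0.1584, 0.1997]
ee_rot: [-0.001, 0.711, 0.703, -0.0]
wrist_force: [0.9, 0.9, 0.1]
grip_width: 0.497
grasp_force: 0.0
time_s: 36.35
tool_pos: [0.4697, -0.0049, 0.1999]
ee_rot: [-0.001, 0.597, 0.802, -0.0]
wrist_force: [0.0, -0.1, 0.1]
grip_width: 0.502
grasp_force: 0.0
col base [0.665  0.2199 0.015 ]
0.05 [263.1503 249.7431] [242.4493 169.8895]
0.1 [262.193  234.0396] [240.0557 167.3908]
0.15 [261.1996 217.7435] [237.4844 164.7066]
0.2 [260.1679 200.8206] [234.715  161.8157]
0.25 [259.0958 183.234 ] [231.7236 158.693 ]
0.3 [257.9808 164.9438] [228.4825 155.3096]
0.35 [256.8203 145.907 ] [224.959  151.6314]
yellow 0.138 [0.563  0.2009] 16.328103921206292
yellow 0.139 [0.5631 0.2004] 12.859822204873211
die_yellow_center [('s', 0.84, array([299.5, 251. ])), ('t', 0.71, array([381.2, 220.9])), ('t', 0.5, array([248.3, 199.7]))]
die_red_center [('s', 0.53, array([330. , 169.3])), ('t', 0.53, array([411.1, 190.3]))]
old_c_center []
die_blue_center [('s', 0.52, array([311.1, 309.8])), ('s', 0.43, array([366., 173.])), ('t', 0.74, array([401.3, 232.5]))]
[ 0.471  -0.0107  0.2009]
```

View pics/m5.png

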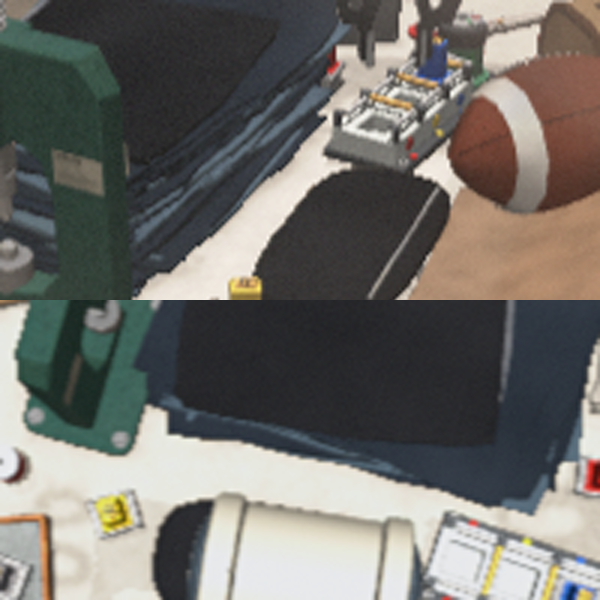

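Blue sits in its socket (435,60). The press column begins at x≈.665, 0.1 m beyond yellow at (115,512), so there is room. I'll fetch yellow.

```bash
python3 -m inch '[[0.15,0.3,0,0,0,0],[0.309,0.6,0,0,0,0],[0.309,0.707,0,0,0,-0.02],[0.309,0.707,0,0,0,-0.02]]' && python3 -m inch '[[0.15,0.3,0,0,0,0],[0.309,0.6,0,0,0,0],[0.309,0.707,0,0,0,0],[0.309,0.707,0,0,0,0],[0.309,0.707,0,0,0,0]]'
```

```text
time_s: 37.25
tool_pos: [0.5177, 0.0978, 0.2008]
ee_rot: [-0.0, 0.606, 0.795, 0.0]
wrist_force: [0.6, -1.3, -0.9]
grip_width: 0.504
grasp_force: 0.0
time_s: 37.75
tool_pos: [0.5631, 0.2009, 0.2008]
ee_rot: [-0.0, 0.607, 0.795, -0.001]
wrist_force: [0.4, -0.1, -0.1]
grip_width: 0.502
grasp_force: 0.0
```

Descend to TCP .047 and grip.

```bash
python3 -m inch '[[0.003,0.004,-0.3,0,0,0],[0.003,0.004,-0.6,0,0,0],[0.003,0.004,-0.8,0,0,0],[0.003,0.004,-0.8,0,0,0]]' && python3 -m inch '[[0,0,-0.1,0,0,0],[0,0,-0.17,0,0,0],[0,0,-0.225,0,0,0],[0,0,-0.225,0,0,0]]' && python3 -m inch '[[0,0,0,0,0,0],[0,0,0,0,0,0],[0,0,0,0,0,0],[0,0,0,0,0,0],[0,0,0,0,0,0]]' -1 40
```

```text
time_s: 38.15
tool_pos: [0.5615, 0.2003, 0.0777]
ee_rot: [-0.002, 0.607, 0.794, -0.003]
wrist_force: [0.1, -0.3, 0.6]
grip_width: 0.5
grasp_force: 0.0
time_s: 38.55
tool_pos: [0.5639, 0.2023, 0.0471]
ee_rot: [-0.0, 0.607, 0.795, -0.0]
wrist_force: [1.6, 0.3, 0.1]
grip_width: 0.503
grasp_force: 0.0
time_s: 39.05
tool_pos: [0.5644, 0.2028, 0.048]
ee_rot: [0.0, 0.607, 0.795, 0.0]
wrist_force: [-1.7, -1.7, 6.9]
grip_width: 0.322
grasp_force: 40.1
```

```bash
python3 -m inch '[[0,0,0.1,0,0,0],[0,0,0.35,0,0,0],[0,0,0.65,0,0,0],[0,0,0.95,0,0,0],[0,0,1,0,0,0],[0,0,1,0,0,0]]' && python3 -m inch '[[-0.06,-0.3,0,0,0,-0.1],[-0.12,-0.6,0,0,0,-0.187],[-0.12,-0.75,0,0,0,-0.187]]' && python3 -m inch '[[-0.06,-0.3,0,0,0,-0.1],[-0.12,-0.6,0,0,0,-0.187],[-0.12,-0.75,0,0,0,-0.187]]' && python3 -m inch '[[-0.06,-0.3,0,0,0,-0.1],[-0.12,-0.6,0,0,0,-0.187],[-0.12,-0.75,0,0,0,-0.187]]' && python3 -m inch '[[-0.06,-0.3,0,0,0,-0.1],[-0.12,-0.6,0,0,0,-0.187],[-0.12,-0.74,0,0,0,-0.187],[-0.12,-0.74,0,0,0,-0.187],[-0.12,-0.74,0,0,0,-0.187],[-0.12,-0.74,0,0,0,-0.187]]'
```

```text
time_s: 39.65
tool_pos: [0.5648, 0.203, 0.1988]
ee_rot: [0.001, 0.607, 0.795, 0.001]
wrist_force: [-0.6, -0.1, -3.8]
grip_width: 0.326
grasp_force: 40.2
time_s: 39.95
tool_pos: [0.5436, 0.0877, 0.1951]
ee_rot: [-0.001, 0.665, 0.747, -0.002]
wrist_force: [0.3, -0.4, -3.5]
grip_width: 0.324
grasp_force: 43.4
time_s: 40.25
tool_pos: [0.5258, -0.0248, 0.1953]
ee_rot: [-0.001, 0.718, 0.696, -0.001]
wrist_force: [-0.0, 0.3, -3.4]
grip_width: 0.321
grasp_force: 43.4
time_s: 40.55
tool_pos: [0.508, -0.1372, 0.1953]
ee_rot: [-0.001, 0.767, 0.642, -0.001]
wrist_force: [-0.2, 1.0, -3.5]
grip_width: 0.316
grasp_force: 43.4
time_s: 41.15
tool_pos: [0.4917, -0.2446, 0.1962]
ee_rot: [-0.001, 0.811, 0.586, -0.0]
wrist_force: [-0.2, -0.2, -3.7]
grip_width: 0.319
grasp_force: 43.4
```

```bash
python3 -m inch '[[0.002,-0.012,-0.2,0,0,-0.012],[0.002,-0.012,-0.45,0,0,-0.012],[0.002,-0.012,-0.6,0,0,-0.012],[0.002,-0.012,-0.68,0,0,-0.012],[0.002,-0.012,-0.68,0,0,-0.012]]' | sed -n 2,4p; python3 -m inch '[[0,0,-0.02,0,0,0],[0,0,-0.04,0,0,0],[0,0,-0.06,0,0,0],[0,0,-0.06,0,0,0]]'| sed -n 2,4p
```

```text
tool_pos: [0.4919, -0.2464, 0.094]
ee_rot: [-0.001, 0.813, 0.582, -0.0]
wrist_force: [0.4, 0.6, -2.0]
tool_pos: [0.4925, -0.2476, 0.0864]
ee_rot: [0.0, 0.814, 0.581, 0.0]
wrist_force: [1.4, -0.6, -2.8]
```

```bash
python3 -m inch '[[0,0,-0.01,0,0,0],[0,0,-0.02,0,0,0],[0,0,-0.02,0,0,0]]' | sed -n 2,4p; python3 -m inch '[[0,0,-0.015,0,0,0],[0,0,-0.03,0,0,0],[0,0,-0.03,0,0,0]]'| sed -n 2,4p
```

```text
tool_pos: [0.492, -0.2473, 0.083]
ee_rot: [-0.0, 0.814, 0.581, -0.0]
wrist_force: [-3.6, 0.5, -2.7]
tool_pos: [0.492, -0.2473, 0.0783]
ee_rot: [-0.001, 0.814, 0.581, -0.0]
wrist_force: [-2.6, 0.8, -5.3]
```

In. Continue down to home.

```bash
python3 -m inch '[[0,0,-0.015,0,0,0],[0,0,-0.03,0,0,0],[0,0,-0.045,0,0,0],[0,0,-0.06,0,0,0],[0,0,-0.06,0,0,0]]' | sed -n 2,4p;  python3 -m inch '[[0,0,-0.008,0,0,0],[0,0,-0.015,0,0,0],[0,0,-0.015,0,0,0]]' | sed -n 2,4p
```

```text
tool_pos: [0.4919, -0.2472, 0.0693]
ee_rot: [-0.001, 0.814, 0.581, -0.0]
wrist_force: [-4.8, 0.5, -5.5]
tool_pos: [0.4921, -0.247, 0.0684]
ee_rot: [-0.0, 0.813, 0.582, -0.0]
wrist_force: [-9.2, 8.7, 22.1]
```

```bash
python3 -m inch '[[0,0,-0.007,0,0,0],[0,0,-0.007,0,0,0]]' | sed -n 2,4p; python3 -m inch '[[0,0,0.015,0,0,0],[0,0,0.015,0,0,0],[0,0,0.015,0,0,0],[0,0,0.015,0,0,0],[0,0,0.2,0,0,0],[0,0,0.5,0,0,0],[0,0,0.8,0,0,0],[0,0,0.9,0,0,0],[0,0,0.9,0,0,0]]' 0 && python3 -m inch '[[-0.2,0.3,0,0,0,0],[-0.2,0.66,0,0,0,0],[-0.2,1,0,0,0,0]]' && python3 -m inch '[[-0.2,0.3,0,0,0,0],[-0.2,0.66,0,0,0,0],[-0.2,1,0,0,0,0],[-0.2,1,0,0,0,0]]'
python3 - <<'E'
from diefit import *
np.set_printoptions(precision=4,suppress=True)
s=read_camera("side");t=read_camera("top")
for f,x in fit([t],(.605,-.34))[:9:2]:print("red",round(f,3),x[:2],yaw90(x[2]))
print([(c,round(r["p"],2),np.round(r["point"],1)) for c,q in(("s",s),("t",t)) for r in spot_point(q,"die_red_center")[:2]])
A=cv2.resize(t["image"][170:270,345:445,::-1],None,fx=4,fy=4,interpolation=2)
B=cv2.resize(s["image"][130:230,290:390,::-1],None,fx=4,fy=4,interpolation=2)
cv2.imwrite("pics/m6.png",np.hstack([A,B]))
E
```

```text
tool_pos: [0.4924, -0.2469, 0.0681]
ee_rot: [0.0, 0.814, 0.582, 0.0]
wrist_force: [-12.1, 12.5, 37.4]
time_s: 44.55
tool_pos: [0.4936, -0.2483, 0.2039]
ee_rot: [0.002, 0.814, 0.581, 0.001]
wrist_force: [-0.4, 0.5, -0.5]
grip_width: 0.497
grasp_force: 0.0
time_s: 44.85
tool_pos: [0.4611, -0.1047, 0.2003]
ee_rot: [-0.001, 0.814, 0.581, -0.0]
wrist_force: [2.5, -0.4, 0.3]
grip_width: 0.501
grasp_force: 0.0
time_s: 45.25
tool_pos: [0.4312, 0.0481, 0.2005]
ee_rot: [-0.001, 0.813, 0.583, -0.0]
wrist_force: [0.6, 0.2, -0.1]
grip_width: 0.498
grasp_force: 0.0
red 0.08 [ 0.6081 -0.3352] -9.468214964178628
red 0.08 [ 0.6081 -0.3353] -9.544846403109247
red 0.081 [ 0.608  -0.3354] -8.700622488731483
red 0.195 [ 0.6073 -0.3351] 66.4464516805512
red 0.196 [ 0.6072 -0.3353] 66.84204567944181
[('s', 0.57, array([327.7, 170. ])), ('t', 0.49, array([414.7, 184.3]))]
```

View pics/m6.png

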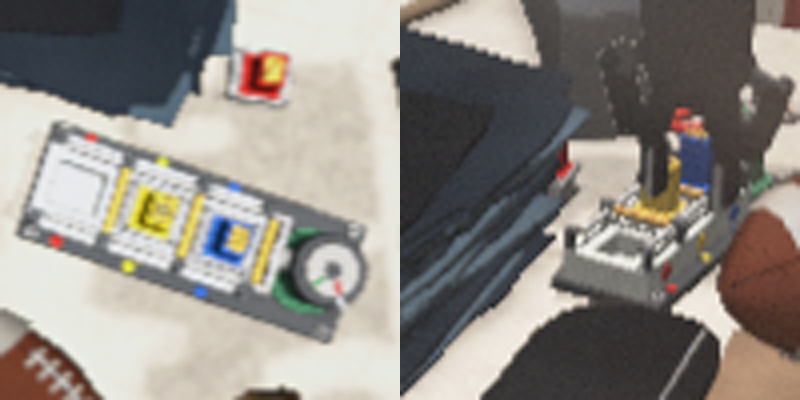

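Top crop: yellow (155,210) and blue (228,240) are home and the red socket is free. The ring's white line is at red (335,290). The red die at (262,78) stands close to the pile corner (235,55), and the silhouette fit gives (.608,-.335) with yaw -9.5°. I'll approach from high up.

```bash
python3 -m inch '[[0.1,-0.2,0.27,0,0,0.1],[0.25,-0.5,0.27,0,0,0.2],[0.393,-0.86,0.27,0,0,0.209],[0.393,-0.86,0.27,0,0,0.209]]' 0 && python3 -m inch '[[0.1,-0.25,0,0,0,0],[0.25,-0.55,0,0,0,0],[0.393,-0.86,0,0,0,0],[0.393,-0.86,0,0,0,0]]' && python3 -m inch '[[0.1,-0.25,0,0,0,0],[0.25,-0.55,0,0,0,0],[0.393,-0.86,0,0,0,0],[0.393,-0.86,0,0,0,0],[0.393,-0.86,0,0,0,0]]'
python3 -c "
from h import *
s=sense();print(s['tool_pos'],s['qpos'])"
```

```text
time_s: 45.85
tool_pos: [0.493, -0.091, 0.2418]
ee_rot: [0.001, 0.765, 0.644, 0.0]
wrist_force: [0.9, 1.4, -0.2]
grip_width: 0.501
grasp_force: 0.0
time_s: 46.25
tool_pos: [0.5514, -0.2207, 0.241]
ee_rot: [0.001, 0.765, 0.644, -0.0]
wrist_force: [0.1, 1.0, 0.3]
grip_width: 0.503
grasp_force: 0.0
time_s: 46.75
tool_pos: [0.6082, -0.3452, 0.2406]
ee_rot: [-0.001, 0.764, 0.645, -0.0]
wrist_force: [0.3, 0.0, 0.5]
grip_width: 0.5
grasp_force: 0.0
[ 0.60819052 -0.34516078  0.24058305] [-6.01511724e-01  5.96209028e-01  1.12605419e+00 -2.98695140e-05
  1.42098071e+00 -4.32609430e-01]
```

```bash
python3 -m inch '[[0,0.055,-0.2,0,0,0],[0,0.055,-0.4,0,0,0],[0,0.055,-0.6,0,0,0],[0,0.055,-0.8,0,0,0],[0,0.055,-0.8,0,0,0]]' && python3 -m inch '[[0,0,-0.12,0,0,0],[0,0,-0.24,0,0,0],[0,0,-0.24,0,0,0]]' && python3 -m inch '[[0,0,-0.1,0,0,0],[0,0,-0.2,0,0,0],[0,0,-0.24,0,0,0],[0,0,-0.24,0,0,0]]'
```

```text
time_s: 47.25
tool_pos: [0.6064, -0.3329, 0.1182]
ee_rot: [-0.004, 0.763, 0.646, -0.001]
wrist_force: [-0.3, 0.2, -0.4]
grip_width: 0.499
grasp_force: 0.0
time_s: 47.55
tool_pos: [0.6082, -0.3341, 0.0855]
ee_rot: [-0.001, 0.763, 0.646, -0.0]
wrist_force: [-0.3, 0.0, 0.3]
grip_width: 0.5
grasp_force: 0.0
time_s: 47.95
tool_pos: [0.6087, -0.3343, 0.0488]
ee_rot: [-0.001, 0.763, 0.646, -0.0]
wrist_force: [-0.2, -0.3, -0.2]
grip_width: 0.501
grasp_force: 0.0
```

```bash
python3 -m inch '[[0,0,0,0,0,0],[0,0,0,0,0,0],[0,0,0,0,0,0],[0,0,0,0,0,0],[0,0,0,0,0,0]]' -1 40 && python3 -m inch '[[0,0,0.1,0,0,0],[0,0,0.35,0,0,0],[0,0,0.65,0,0,0],[0,0,0.95,0,0,0],[0,0,1,0,0,0],[0,0,1,0,0,0]]' && python3 -m inch '[[0,0,0.3,0,0,0],[-0.1,0.1,0.33,0,0,-0.1],[-0.3,0.3,0.33,0,0,-0.206],[-0.5,0.5,0.33,0,0,-0.206],[-0.5,0.5,0.33,0,0,-0.206]]' && python3 -m inch '[[-0.1,0.2,0,0,0,0],[-0.14,0.48,0,0,0,0],[-0.14,0.48,0,0,0,0],[-0.14,0.48,0,0,0,0],[-0.14,0.48,0,0,0,0]]'
```

```text
time_s: 48.45
tool_pos: [0.6095, -0.3348, 0.0504]
ee_rot: [0.0, 0.763, 0.646, 0.0]
wrist_force: [-0.4, 0.7, 3.3]
grip_width: 0.315
grasp_force: 40.8
time_s: 49.05
tool_pos: [0.6099, -0.3351, 0.2024]
ee_rot: [0.002, 0.763, 0.646, 0.001]
wrist_force: [0.5, -0.5, -4.6]
grip_width: 0.322
grasp_force: 40.3
time_s: 49.55
tool_pos: [0.5294, -0.2554, 0.2473]
ee_rot: [-0.004, 0.813, 0.583, -0.001]
wrist_force: [-0.0, -0.3, -3.1]
grip_width: 0.317
grasp_force: 41.1
time_s: 50.05
tool_pos: [0.5133, -0.1881, 0.2487]
ee_rot: [-0.0, 0.813, 0.582, -0.0]
wrist_force: [0.3, -0.5, -3.5]
grip_width: 0.317
grasp_force: 41.3
```

```bash
python3 -m inch '[[0,0.004,-0.25,0,0,0],[0,0.004,-0.55,0,0,0],[0,0.004,-0.8,0,0,0],[0,0.004,-0.95,0,0,0],[0,0.004,-1,0,0,0],[0,0.004,-1,0,0,0]]' | sed -n 2,4p; python3 -m inch '[[0,0,-0.02,0,0,0],[0,0,-0.04,0,0,0],[0,0,-0.06,0,0,0],[0,0,-0.08,0,0,0],[0,0,-0.08,0,0,0]]'| sed -n 2,4p
```

```text
tool_pos: [0.5129, -0.1872, 0.0985]
ee_rot: [-0.001, 0.813, 0.582, -0.0]
wrist_force: [-0.2, 4.1, -4.3]
tool_pos: [0.5148, -0.1874, 0.0897]
ee_rot: [0.002, 0.813, 0.583, 0.001]
wrist_force: [-1.7, 10.2, 33.3]
```

Touching something on the -y side, so the position is too low along carrier y. I'll lift 12 mm, shift +4 mm along carrier y and probe again.

```bash
python3 -m inch '[[0,0,0.08,0,0,0],[0.009,0.025,0.08,0,0,0],[0.009,0.025,0.08,0,0,0],[0.009,0.025,0.08,0,0,0]]' | sed -n 2,4p; python3 -m inch '[[0,0,-0.02,0,0,0],[0,0,-0.04,0,0,0],[0,0,-0.06,0,0,0],[0,0,-0.06,0,0,0]]'| sed -n 2,4p
```

```text
tool_pos: [0.5145, -0.1833, 0.0991]
ee_rot: [-0.0, 0.813, 0.583, -0.0]
wrist_force: [0.0, 0.3, -2.3]
tool_pos: [0.5145, -0.1833, 0.09]
ee_rot: [-0.0, 0.813, 0.582, -0.0]
wrist_force: [-1.0, -0.1, -1.7]
```

```bash
python3 -m inch '[[0,0,-0.01,0,0,0],[0,0,-0.02,0,0,0],[0,0,-0.02,0,0,0]]' | sed -n 2,4p; python3 -m inch '[[0,0,-0.01,0,0,0],[0,0,-0.02,0,0,0],[0,0,-0.02,0,0,0]]'| sed -n 2,4p
```

```text
tool_pos: [0.5152, -0.1829, 0.0891]
ee_rot: [0.0, 0.813, 0.582, 0.001]
wrist_force: [-5.5, 10.3, 36.6]
tool_pos: [0.5155, -0.1822, 0.0871]
ee_rot: [0.001, 0.813, 0.582, 0.001]
wrist_force: [-7.9, 21.3, 58.9]
```

```bash
python3 -m inch '[[0,0,0.03,0,0,0],[0.003,0.01,0.03,0,0,0],[0.003,0.01,0.03,0,0,0]]' | sed -n 2,4p; python3 -m inch '[[0,0,-0.01,0,0,0],[0,0,-0.02,0,0,0],[0,0,-0.02,0,0,0]]'| sed -n 2,4p
```

```text
tool_pos: [0.5151, -0.1818, 0.0886]
ee_rot: [-0.0, 0.813, 0.582, -0.0]
wrist_force: [1.3, 0.3, -3.3]
tool_pos: [0.5155, -0.1814, 0.0872]
ee_rot: [0.0, 0.813, 0.582, 0.001]
wrist_force: [-5.4, 9.5, 36.2]
```

```bash
python3 -m inch '[[0,0,0.02,0,0,0],[-0.0055,0.009,0.02,0,0,0],[-0.0055,0.009,0.02,0,0,0]]' | sed -n 2,4p; python3 -m inch '[[0,0,-0.01,0,0,0],[0,0,-0.02,0,0,0],[0,0,-0.02,0,0,0]]'| sed -n 2,4p
python3 - <<'E'
from h import *
s=read_camera("side");save(s,"s7",(305,130,385,210),7)
E
```

```text
tool_pos: [0.514, -0.1804, 0.0884]
ee_rot: [-0.0, 0.813, 0.582, -0.0]
wrist_force: [-0.6, -0.0, -2.7]
tool_pos: [0.5145, -0.1802, 0.0856]
ee_rot: [-0.0, 0.813, 0.582, 0.0]
wrist_force: [1.5, 3.8, 0.3]
```

View pics/s7.png

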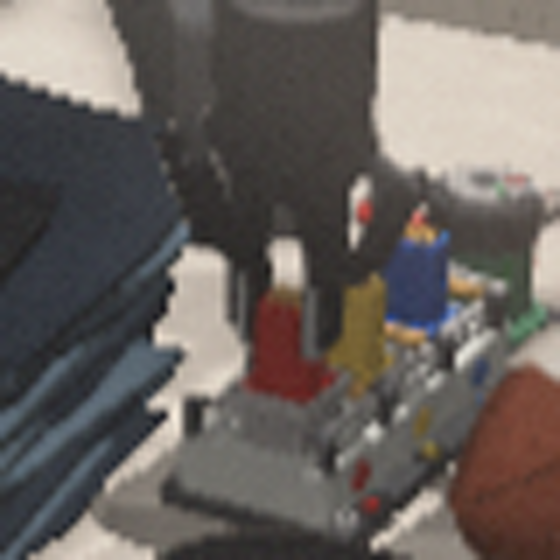

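The red die, with its head at (280,345), hangs upright over the red socket and is now entering with little force. Yellow and blue are in place.

```bash
python3 -m inch '[[0,0.002,-0.01,0,0,0],[0,0.002,-0.025,0,0,0],[0,0.002,-0.025,0,0,0]]' | sed -n 2,4p; python3 -m inch '[[0,0,-0.01,0,0,0],[0,0,-0.025,0,0,0],[0,0,-0.025,0,0,0]]'| sed -n 2,4p
```

```text
tool_pos: [0.5146, -0.1798, 0.0818]
ee_rot: [-0.0, 0.813, 0.582, 0.0]
wrist_force: [3.4, 4.4, -3.0]
tool_pos: [0.5144, -0.1797, 0.078]
ee_rot: [-0.0, 0.813, 0.582, 0.0]
wrist_force: [3.0, 4.1, -4.6]
```

Home is expected at about .0700–.0704.

```bash
python3 -m inch '[[0,0,-0.015,0,0,0],[0,0,-0.03,0,0,0],[0,0,-0.045,0,0,0],[0,0,-0.045,0,0,0]]' | sed -n 2,4p; python3 -m inch '[[0,0,-0.01,0,0,0],[0,0,-0.018,0,0,0],[0,0,-0.018,0,0,0]]'| sed -n 2,4p
```

```text
tool_pos: [0.5144, -0.1797, 0.0712]
ee_rot: [-0.0, 0.813, 0.582, 0.0]
wrist_force: [2.9, 4.6, -4.8]
tool_pos: [0.5142, -0.1799, 0.0688]
ee_rot: [-0.0, 0.813, 0.582, 0.0]
wrist_force: [0.4, 3.8, 2.8]
```

```bash
python3 -m inch '[[0,0,-0.008,0,0,0],[0,0,-0.012,0,0,0],[0,0,-0.012,0,0,0]]'| sed -n 2,4p
```

```text
tool_pos: [0.514, -0.1802, 0.0683]
ee_rot: [0.0, 0.813, 0.582, 0.0]
wrist_force: [-9.1, 4.2, 33.1]
```

```bash
python3 -m inch '[[0,0,0.015,0,0,0],[0,0,0.015,0,0,0],[0,0,0.015,0,0,0],[0,0,0.015,0,0,0],[0,0,0.2,0,0,0],[0,0,0.5,0,0,0],[0,0,0.8,0,0,0],[0,0,0.9,0,0,0],[0,0,0.9,0,0,0]]' 0 | sed -n 2,4p && python3 -m inch '[[-0.1,-0.3,0,0,0,0.15],[-0.228,-0.668,0,0,0,0.3],[-0.228,-0.668,0,0,0,0.4],[-0.228,-0.668,0,0,0,0.4]]' 1 && python3 -m inch '[[-0.1,-0.3,0,0,0,0.15],[-0.228,-0.668,0,0,0,0.3],[-0.228,-0.668,0,0,0,0.4],[-0.228,-0.668,0,0,0,0.4],[-0.228,-0.668,0,0,0,0.4],[-0.228,-0.668,0,0,0,0.4]]'
python3 -c "
from h import *
s=sense();print(s['tool_pos'],s['ee_rot'])
c=read_camera('side');cv2.imwrite('raw_s.png',c['image'])
for n in ('die_red_center','die_yellow_center','die_blue_center'):
  print(n,[(round(r['p'],2),np.round(r['point'],1)) for r in spot_point(c,n)[:2]])
for y in(.064,0,-.064):print(proj(c,[.492+.322*y,-.245+.947*y,.0575]))
"
```

```text
tool_pos: [0.5155, -0.1808, 0.2046]
ee_rot: [0.002, 0.813, 0.582, 0.001]
wrist_force: [-0.4, -0.9, -0.5]
time_s: 56.7
tool_pos: [0.479, -0.2816, 0.2008]
ee_rot: [-0.001, 0.712, 0.702, -0.0]
wrist_force: [0.0, -0.2, -0.3]
grip_width: 1.0
grasp_force: 0.0
time_s: 57.3
tool_pos: [0.4464, -0.379, 0.2019]
ee_rot: [-0.0, 0.594, 0.805, 0.0]
wrist_force: [-0.7, 0.1, -0.3]
grip_width: 1.002
grasp_force: 0.0
[ 0.44642263 -0.37898455  0.20187471] [-3.98509044e-04  5.93677574e-01  8.04702892e-01  1.88237345e-04]
die_red_center [(0.46, array([345.7, 185.8]))]
die_yellow_center [(0.69, array([354.2, 175. ]))]
die_blue_center [(0.69, array([354. , 175.7])), (0.63, array([370.3, 172.6]))]
[345.63013171 186.23364576]
[354.67991062 178.98419537]
[363.22786606 172.13673759]
```

```bash
python3 -m inch '[[-0.005,-0.008,-0.3,0,0,0],[-0.005,-0.008,-0.6,0,0,0],[-0.005,-0.008,-0.8,0,0,0],[-0.005,-0.008,-0.92,0,0,0],[-0.005,-0.008,-0.98,0,0,0],[-0.005,-0.008,-0.98,0,0,0]]' 1 && python3 -m inch '[[0,0,0,0,0,0],[0,0,0,0,0,0],[0,0,0,0,0,0],[0,0,0,0,0,0],[0,0,0,0,0,0],[0,0,0,0,0,0]]' -1 40
```

```text
time_s: 58.1
tool_pos: [0.445, -0.3814, 0.0545]
ee_rot: [-0.001, 0.593, 0.805, 0.0]
wrist_force: [-0.1, -1.0, 0.4]
grip_width: 1.0
grasp_force: 0.0
time_s: 58.7
tool_pos: [0.4461, -0.3823, 0.0568]
ee_rot: [0.001, 0.593, 0.805, 0.0]
wrist_force: [2.6, 3.0, 7.3]
grip_width: 0.69
grasp_force: 41.5
```

Turn back clockwise by about 71° in steps.

```bash
python3 -m inch '[[0,0,0,0,0,-0.16],[0,0,0,0,0,-0.32],[0,0,0,0,0,-0.48],[0,0,0,0,0,-0.64],[0,0,0,0,0,-0.8],[0,0,0,0,0,-0.8]]' && python3 -m inch '[[0,0,0,0,0,-0.15],[0,0,0,0,0,-0.3],[0,0,0,0,0,-0.45],[0,0,0,0,0,-0.6],[0,0,0,0,0,-0.73],[0,0,0,0,0,-0.77],[0,0,0,0,0,-0.77]]'; python3 -c "
from h import *
s=sense();print(s['moment'],s['wrist_force'],s['qpos'][5])"
```

```text
time_s: 59.3
tool_pos: [0.445, -0.3823, 0.0567]
ee_rot: [0.001, 0.814, 0.58, -0.0]
wrist_force: [-7.8, 0.7, 10.3]
grip_width: 0.687
grasp_force: 41.9
time_s: 60.0
tool_pos: [0.4439, -0.3818, 0.0566]
ee_rot: [0.0, 0.949, 0.314, -0.001]
wrist_force: [-14.5, 0.2, 14.6]
grip_width: 0.69
grasp_force: 42.5
[0.05637022 2.26640639 1.54345251] [-14.48766867   0.2091268   14.61667287] 0.12185083279627942
```

```bash
python3 -m inch '[[0,0,0,0,0,0],[0,0,0,0,0,0],[0,0,0,0,0,0],[0,0,0,0,0,0],[0,0,0.1,0,0,0],[0,0,0.4,0,0,0],[0,0,0.7,0,0,0],[0,0,1,0,0,0],[0,0,1,0,0,0]]' 1 && python3 -m inch '[[-0.3,-0.3,0,0,0,0],[-0.6,-0.6,0,0,0,0],[-0.9,-0.9,0,0,0,0],[-0.9,-0.9,0,0,0,0],[-0.9,-0.9,0,0,0,0]]' && python3 -m inch '[[-0.2,-0.3,0,0,0,0],[-0.4,-0.6,0,0,0,0],[-0.5,-0.7,0,0,0,0],[-0.5,-0.7,0,0,0,0],[-0.5,-0.7,0,0,0,0]]'
python3 - <<'E'
from h import *
s=read_camera("side");t=read_camera("top")
A=cv2.resize(t["image"][190:250,355:435,::-1],(560,420),interpolation=2)
B=cv2.resize(s["image"][140:210,320:390,::-1],(240,240),interpolation=2)
C=cv2.resize(t["image"][165:255,160:250,::-1],(240,180),interpolation=2)
cv2.imwrite("pics/m8.png",np.hstack([A,np.vstack([B,C])]))
E
```

```text
time_s: 60.9
tool_pos: [0.4472, -0.3838, 0.2112]
ee_rot: [0.004, 0.949, 0.314, 0.002]
wrist_force: [0.1, -0.9, -0.7]
grip_width: 1.0
grasp_force: 0.0
time_s: 61.4
tool_pos: [0.3067, -0.5201, 0.2049]
ee_rot: [0.0, 0.95, 0.312, -0.0]
wrist_force: [0.9, 0.3, 1.1]
grip_width: 0.999
grasp_force: 0.0
time_s: 61.9
tool_pos: [0.235, -0.6217, 0.2046]
ee_rot: [-0.0, 0.95, 0.313, 0.0]
wrist_force: [0.6, 1.2, 0.6]
grip_width: 1.0
grasp_force: 0.0
```

View pics/m8.png

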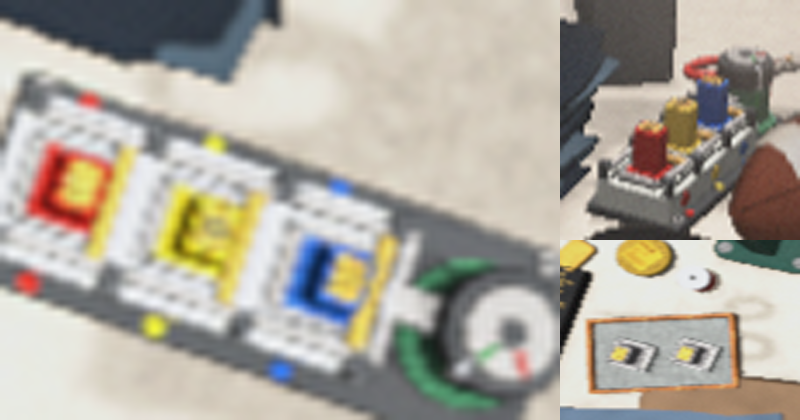

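The top view shows the ring's white line (465,368) back at the green mark (485,352), and the brass bars over all three flanges. Red, yellow and blue are in their own sockets. Both old dies stand in the tray, and the wax tin and spool haven't moved.

```bash
python3 -c "
from h import *
print(sign_off())"
```

```text
the job is handed in; nothing more can be done
None
```

The changeover is done and handed in at about 62 s: both old dies stand in the tray, the red, yellow and blue dies are home in their own sockets, and the ring is locked back at the green mark.

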